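# Load the cheese block into the food slicer

### The arm

A 6-joint arm with a two-finger parallel gripper is mounted at the origin on a cart in front of the work surface, level with it; the furniture and walls round the work are solid. World frame = base frame: x ahead of the robot, y to its left, z up, the work surface at z = 0. Lengths are in m, angles in rad, forces in N, time in s.
With the tool pointing down it reaches from about 0.35 to 0.975 m from the base axis. Payload 4.9 kg.
Tool frame: the origin (TCP) lies on the centre line of the jaws, within the pads' length; the fingertips stand manip.tip_reach ahead of it and the grasp point (between the pads) is the TCP (manip.tip_reach is the distance from the TCP to the fingertips, in m); z points along the fingers, y is the line along which they close (so a half turn about z gives the same grasp; the last joint's range is limited). The gripper opens to 85 mm and grips with 20 to 120 N. Pads are 22 mm wide; open, the fingers measure 114 mm over their backs; the gripper's body (76 mm by 85 mm) begins 54 mm behind the grasp point. The pads swing forward as they close: fully open they stand 13 mm farther back than shut.
Start: joints at [-1.236, 0.053, 1.613, -0, 1.476, -0.119], TCP at [0.274, -0.562, 0.213] pointing down, gripper open.
Joint ranges: [-3.01, 3.01], [-1.01, 2.22], [0.06, 2.58], [-1.02, 4.17], [0.09, 2.62], [-3.14, 3.14]. Speed limits (rad/s): [2.57, 2.57, 3.14, 3.14, 3.14, 3.14].

### API

Orientations are given as a unit quaternion [w, x, y, z].
In Python, from plant import manip gives the robot as it stands. The module is installed in compiled form; this text tells all that it offers.
- The arm moves only by the tool move_arm, never from a script. Its argument "rows" is a list of rows, each a list of 7 numbers: the shift along the tool's x, y, z in cm, then the turn, a rotation vector about the tool's x, y, z in degrees, then the opening, from -1 (shut) to 1 (fully open). In form: [[tx, ty, tz, ax, ay, az, jaw], ...]. A call has 1 to 20 rows; each row shifts and turns the commanded pose from where the row before left it, along the tool's axes as they then stand; what a row does not reach is not made up. A row lasts 1/12 s, in which the tool goes at most 41.7 mm and 7.16 degrees, less where a joint would pass 70% of its speed; a pose out of reach is approached as far as the arm can. A call is refused whole if a number of a shift passes 4.17 or a number of a turn 7.16, either way. A call with a gripper value outside its range is refused whole. The fingers move at their own pace and stop on an object; the grip force is fixed at half the most. Time passes only in rows, so rows that do not move let the fingers close. It gives the time, the measured TCP pose, the force, the opening and the grip force at its end, in the units of the state.
- manip.state(): the state, without advancing time (a new reading comes with each control period).
- manip.grab_frame(name): name is "scene" or "top" or "wrist"; returns a dict with "img" (384x512x3 uint8, blue, green, red), "mtx" (3x3 intrinsics, pixels), "k1" (the pictures are not rectified: a ray, as slopes to the right and down, at radius r is drawn at 1 + k1 r^2 times it, then the intrinsics apply), "R" (3x3) and "t" (3): a world point X has camera coordinates R X + t. Camera axes: x right, y down, z forward; pixel columns grow to the right and rows downward; lengths in m; the calibration is good to about 2 mm. A picture is of the moment at which its call begins. There is no depth.
- manip.job_done(): hands the job in; it is judged then, once.
The state is a dict: "time": time; "joint_pos": joint angles; "joint_vel": joint speeds; "joint_efforts": joint torques, N m; "tool_pos": TCP position; "tool_rot": TCP orientation; "contact_force": force on the tool from outside, world axes, zero at the start; "ft_torque": the same for the moment, N m; "gripper_width": opening from 0.0 (shut) to 1.0 (fully open); "grasp_force": force on a finger pad.
Only numpy, scipy, OpenCV 4.12 (cv2) and the standard library are available. Lean on these libraries where they do the work, as an engineer would, in place of code of your own. Each camera call takes 0.05 s, during which the arm holds its last target. There are 200 camera calls.

### The job

Load the food slicer: lay the red waxed cheese block on the tilted feed table, same side down as on its board and pale cut face towards the gauge plate, and let it slide down into the corner, nudging it if it sticks, until the cut face is flush on the gauge plate and its long side lies along the fence. Once it rests there by itself, slide the food pusher down its rod until it bears firmly on the back of the cheese and stays pressing on it. Be gentle, because the cheese must not be rammed, dropped or squashed against the slicer; keep off the blade and leave the other things on the worktop where they are.

Things in the scene. Friction and masses are not known exactly. Their poses are not given: they have to be found in the camera images.
- slicer: White electric food slicer, fixed to the worktop, base 275 x 330 x 32 mm on rubber feet. Origin: centre of the base's underside; x away from the robot, y to the robot's left at yaw 0, z up. The tilted motor head with the round blade is at its left rear, the tilted feed table at its right.
- feed_table: Fluted metal feed table of the slicer. Origin: inner corner where table, gauge plate and fence meet, its lowest point. z: normal to the surface; y: down the slope into the gauge plate; x: away from the fence. Surface x 0 to 128 mm, y -221 to 0. Falls 24 deg to the gauge plate, 14 deg to the fence. Pusher rod along y at x 134, z 7 mm, radius 6.
- gauge_plate (a point): Point on the face of the upright steel gauge plate, at x 34, y 0, z 30 mm of the feed table. The plate spans x -10 to 78 mm and stands 65 mm high. Motor head and blade lie behind its plane, up to 142 mm above the table's plane, at x 70 to 247. Where the cut face already touches this plate, the cheese may stick short of the fence and need a nudge.
- fence (a point): Middle of the top edge of the low fence on the feed table's near side, at x 0, y -109, z 24 mm of the feed table. It is 24 mm high and runs along the whole table. Waxed cheese glides on the table and fence (friction about 0.26 to 0.41): often it slides all the way down by itself; with more friction it sticks half way and needs a nudge.
- blade: Round steel slicer blade, radius 78 mm, fixed for this job, its face just behind the plane of the gauge plate. Origin: centre of the back of the blade, at x 160, y 8.5, z 55 mm in the feed table's frame. Do not touch it.
- pusher (a joint): Slide of the food pusher along the feed table's y (m). 0 = parked at the top of the slope; it grows, up to 0.15, as the pusher moves down to the gauge plate: its flat face is at y = -0.185 + value in the feed table's frame. It drags stiffly on its rod (about 5 N), stays where it is left, and keeps the pressure it is left with, up to that drag.
- pusher_grip (a point): Centre of the black bar grip on top of the pusher: 50 mm long along the feed table's x, 14 mm thick along y, from 62 to 94 mm above the table surface (this point is at 78). It stands at x = 34 mm in the feed table's frame and 22 mm up the slope behind the pusher's face. It can be pushed from its up-slope side with closed fingertips, or pinched from above along y.
- pusher_face: Black flat pressure plate of the pusher, 50 x 44 mm, spanning x 9 to 59 and z 12 to 56 mm over the feed table. It sits on stiff springs: it gives about 1 mm under 14 N, 4 mm at most. Origin: on the face's plane at x = 0, z = 0; axes as the feed table's (y down the slope).
- cheese: Block of hard cheese in red wax with one pale yellow cut end: 56 mm wide (x), 94 to 100 mm long (y; cut by hand, not exactly known), 54 mm high (z), about 0.3 kg. Origin: centre of the underside; y points out of the cut end. The box sides are flat and can be gripped across the 56 mm.
- cut_face (a point): Centre of the cheese's pale cut end face, 27 mm above the underside.
- wax_side (a point): Centre of the cheese's long side that goes against the fence (its -x side), 27 mm above the underside.
- cheese_board: Dark wooden board under the cheese, fixed, 130 x 170 x 14 mm; origin: centre of the underside.
- spice_tin: Small round tin with a cream label, 46 mm across, 48 mm high; bystander, loose on the worktop, leave it alone. Origin: centre of its underside.
- cinnamon: Bundle of cinnamon sticks, 101 x 39 x 25 mm; bystander, loose on the worktop, leave it alone. Origin: centre of its underside.
- timer: Round white and green kitchen timer, 66 mm across, 50 mm high; bystander, loose on the worktop, leave it alone. Origin: centre of its underside.
- walnut_1: Walnut, 38 mm; bystander, loose on the worktop, leave it alone. Origin: centre of its underside.
- walnut_2: Walnut, 38 mm; bystander, loose on the worktop, leave it alone. Origin: centre of its underside.

How it is judged:
By the outcome, as a careful person would: the job done as asked, in the order asked, and still so for the second after the job is handed in, with the robot touching nothing.
It also fails if it takes over 72 s, if anything falls off the work surface, if the arm or the gripper's body presses on something with over 40 N, if the wrist force passes 120 N, or if a joint passes its speed limit or range.

## Working session

There is one attempt and no reset: what is moved stays moved. The work goes in short steps, Python scripts to look and compute and a tool call to move; the robot and the scene stay as the last step left them, time stands still between calls to the robot, and variables do not carry over. Pictures are saved under pics/ and viewed, at most 10 in all, crops included, and the job is handed in when it is done.

Besides the shell and the picture viewer there is one more tool, called after "Request:" in YAML: its name, and indented under it one key for each argument. move_arm: Moves the arm, as the interface text tells. Its arguments: {"type":"object","properties":{"rows":{"type":"array","items":{"type":"array","items":{"type":"number"}}}},"required":["rows"]}

```bash
mkdir -p pics; cat > h.py <<'E'
import numpy as np, cv2
from plant import manip
def grab(n):
    f=manip.grab_frame(n); return f
def ray(f,u,v):
    k=f["k1"]; K=np.array(f["mtx"])
    d=np.array([(u-K[0,2])/K[0,0],(v-K[1,2])/K[1,1]]); p=d.copy()
    for _ in range(30): p=d/(1+k*(p@p))
    R=np.array(f["R"]);t=np.array(f["t"])
    return -R.T@t, R.T@np.array([p[0],p[1],1.])
def onz(f,u,v,z):
    o,d=ray(f,u,v); return o+d*(z-o[2])/d[2]
def proj(f,X):
    c=np.array(f["R"])@np.array(X)+np.array(f["t"]); p=c[:2]/c[2]; p=p*(1+f["k1"]*(p@p)); K=np.array(f["mtx"])
    return np.array([p[0]*K[0,0]+K[0,2],p[1]*K[1,1]+K[1,2]])
def tri(f1,a,f2,b):
    o1,d1=ray(f1,*a);o2,d2=ray(f2,*b)
    s=np.linalg.lstsq(np.c_[d1,-d2],o2-o1,rcond=None)[0]
    p,q=o1+d1*s[0],o2+d2*s[1]; return (p+q)/2,np.linalg.norm(p-q)
E
python3 - <<'E'
from h import *
import pickle
F={n:grab(n) for n in("scene","top")}
pickle.dump(F,open("F0.pkl","wb"))
for n,f in F.items():
    o,_=ray(f,256,192); print(n,o.round(3),f["k1"],np.array(f["mtx"])[0,0])
    cv2.imwrite(f"pics/{n}0.png",cv2.resize(f["img"],(800,600),interpolation=cv2.INTER_CUBIC))
print(manip.state(),manip.tip_reach)
E
```

```text
scene [-0.342 -1.021  0.86 ] 0.019668461488733715 375.1899177002757
top [-0.389  0.086  1.373] 0.021402450366020804 440.7215817561133
{'time': 0.1, 'joint_pos': array([-1.23598387e+00,  5.33065244e-02,  1.61416316e+00, -7.02847973e-06,
        1.47598758e+00, -1.18994927e-01]), 'joint_vel': array([ 1.12433743e-04, -1.03947278e-03, -1.91378116e-03, -1.25440287e-04,
       -4.28113971e-06, -1.75116416e-03]), 'joint_efforts': array([ 5.91662338e-04, -3.94900811e+01, -3.71363211e+01, -2.16911690e-04,
        3.89507521e-03, -6.92554835e-06]), 'tool_pos': array([ 0.27379773, -0.56117109,  0.21147239]), 'tool_rot': array([-9.26509355e-04,  9.74367116e-01,  2.24961895e-01, -1.03886969e-04]), 'contact_force': array([-0.48035438, -0.93998504, -0.22154627]), 'ft_torque': array([ 0.01685762, -0.01813565,  0.00360842]), 'grasp_force': 0.0, 'gripper_width': 1.0066325464656825} 0.019
```

View pics/scene0.png

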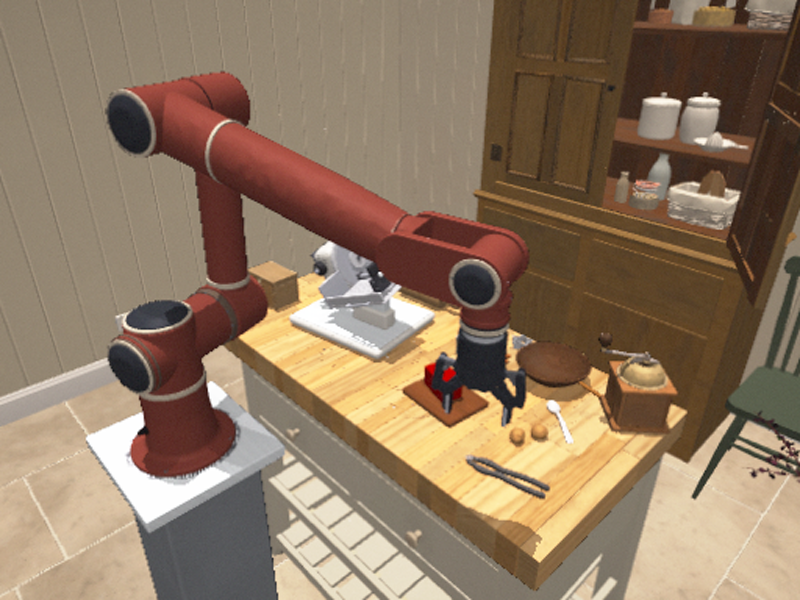

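View pics/top0.png

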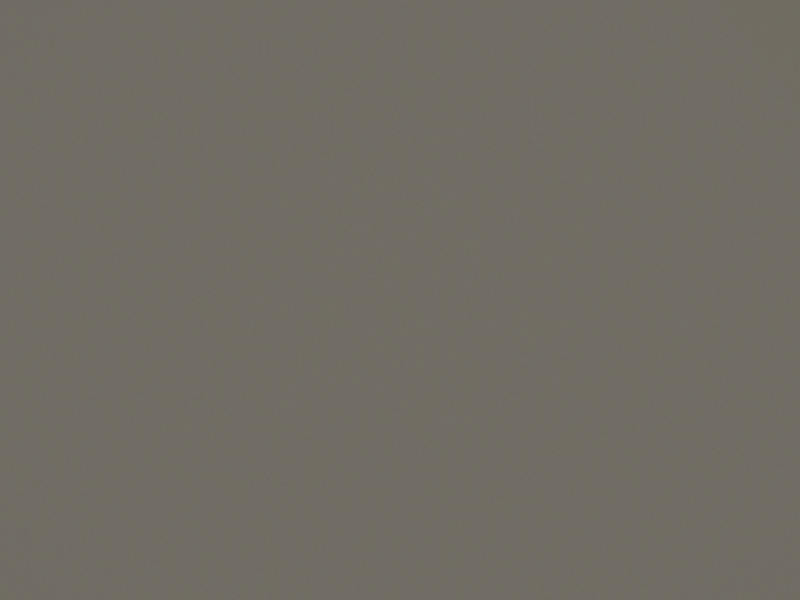

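The scene view shows the cheese (about 445,380) on its board under the gripper, with the slicer at about (365,300). The top view is blank grey, so it shows nothing useful. I'll look through the wrist camera.

```bash
python3 - <<'E'
from h import *
import pickle
F=pickle.load(open("F0.pkl","rb"))
f=F["top"]; print("top dir",ray(f,256,192)[1].round(2), f["img"].std())
w=grab("wrist"); pickle.dump(w,open("W0.pkl","wb"))
o,d=ray(w,256,192); print(o.round(3),d.round(3),w["mtx"][0])
cv2.imwrite("pics/wrist0.png",cv2.resize(w["img"],(800,600),interpolation=cv2.INTER_CUBIC))
E
```

```text
top dir [ 0.6  -0.11 -0.79] 5.391546461751184
[ 0.348 -0.527  0.373] [-0.303 -0.156 -0.94 ] [271.61533798   0.         253.37261039]
```

View pics/wrist0.png

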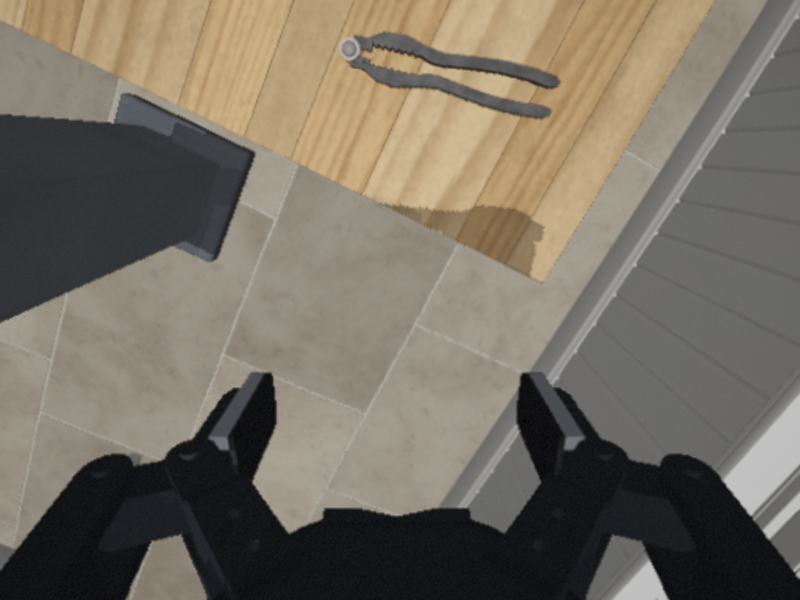

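The wrist camera looks at the floor and the worktop's front corner, with the nutcracker at about (440,80), and sees neither the slicer nor the cheese. I need rough positions from the scene view to aim it.

```bash
cat >> h.py <<'E'
from scipy.spatial.transform import Rotation as Ro
def q2R(q): return Ro.from_quat([q[1],q[2],q[3],q[0]])
def plan(p,Rt,s=None):
    """turn first (tool axes), then shift (tool axes after the turn)"""
    s=s or manip.state(); R0=q2R(s["tool_rot"]); Rt=Ro.from_matrix(Rt) if Rt is not None else R0
    rv=np.degrees((R0.inv()*Rt).as_rotvec()); d=Rt.inv().apply(np.array(p)-s["tool_pos"])*100
    print("at",s["tool_pos"].round(4),"turn deg",rv.round(2),"then shift cm",d.round(2))
    return rv,d
def down(yaw):
    "tool z down, tool x heading at yaw (deg)"
    c,s_=np.cos(np.radians(yaw)),np.sin(np.radians(yaw)); x=[c,s_,0]; z=[0,0,-1]
    return np.c_[x,np.cross(z,x),z]
E
python3 - <<'E'
from h import *
import pickle
f=pickle.load(open("F0.pkl","rb"))["scene"]
for n,u,v,z in[("cheese",440,380,.04),("board l",405,393,.014),("board r",487,404,.014),("board front",445,422,.014),("sl front",377,358,.03),("sl left",292,320,.03),("sl right",433,320,.03)]:
    print(n,onz(f,u*.64,v*.64,z).round(3))
plan([.45,-.25,.40],down(0)); plan([.40,-.10,.45],down(0))
E
```

```text
cheese [ 0.519 -0.269  0.04 ]
board l [ 0.447 -0.224  0.014]
board r [ 0.556 -0.382  0.014]
board front [ 0.438 -0.359  0.014]
sl front [ 0.482 -0.086  0.03 ]
sl left [0.435 0.222 0.03 ]
sl right [ 0.726 -0.05   0.03 ]
at [ 0.2738 -0.5612  0.2116] turn deg [-1.0e-01  1.0e-02  2.6e+01] then shift cm [ 17.62 -31.12 -18.84]
at [ 0.2738 -0.5612  0.2116] turn deg [-1.0e-01  1.0e-02  2.6e+01] then shift cm [ 12.62 -46.12 -23.84]
```

Request:
move_arm:
  rows:
    - [0,0,-3.1,0,0,4.33,1]
    - [0,0,-3.1,0,0,4.33,1]
    - [0,0,-3.1,0,0,4.33,1]
    - [0,0,-3.1,0,0,4.33,1]
    - [0,0,-3.1,0,0,4.33,1]
    - [0,0,-3.1,0,0,4.33,1]
    - [1.5,-3,0,0,0,0,1]
    - [1.5,-3,0,0,0,0,1]
    - [1.5,-3,0,0,0,0,1]
    - [1.5,-3,0,0,0,0,1]
    - [1.5,-3,0,0,0,0,1]
    - [1.5,-3,0,0,0,0,1]
    - [1.5,-3,0,0,0,0,1]
    - [1.5,-3,0,0,0,0,1]
    - [1.5,-3,0,0,0,0,1]
    - [1.5,-3,0,0,0,0,1]
    - [1.5,-3,0,0,0,0,1]
    - [1.5,-3,0,0,0,0,1]
    - [1.5,-3,0,0,0,0,1]
    - [1.5,-3,0,0,0,0,1]

```text
time: 1.82
tool_pos: [0.4841, -0.14, 0.3983]
tool_rot: [-0.0, 1.0, 0.0, -0.0]
contact_force: [0.8, 0.4, -1.0]
gripper_width: 0.997
grasp_force: 0.0
```

Request:
move_arm:
  rows:
    - [0.4,-1,0,0,0,0,1]
    - [0,0,0,0,0,0,1]
    - [0,0,0,0,0,0,1]
    - [0,0,0,0,0,0,1]

```text
time: 2.15
tool_pos: [0.4875, -0.1326, 0.3984]
tool_rot: [0.0, 1.0, -0.0, -0.0]
contact_force: [-0.8, -0.9, -0.5]
gripper_width: 1.001
grasp_force: 0.0
```

```bash
python3 - <<'E'
from h import *
import pickle
s=manip.state(); print(s["time"],s["tool_pos"],s["tool_rot"])
F={n:grab(n) for n in("scene","top","wrist")}
pickle.dump(F,open("F1.pkl","wb"))
print(F["top"]["img"].std())
cv2.imwrite("pics/wrist1.png",cv2.resize(F["wrist"]["img"],(800,600),interpolation=cv2.INTER_CUBIC))
E
```

```text
2.15 [ 0.48745959 -0.13256717  0.39840224] [ 2.07328207e-04  9.99999878e-01 -3.56280223e-04 -2.72747529e-04]
5.390655910284806
```

View pics/wrist1.png

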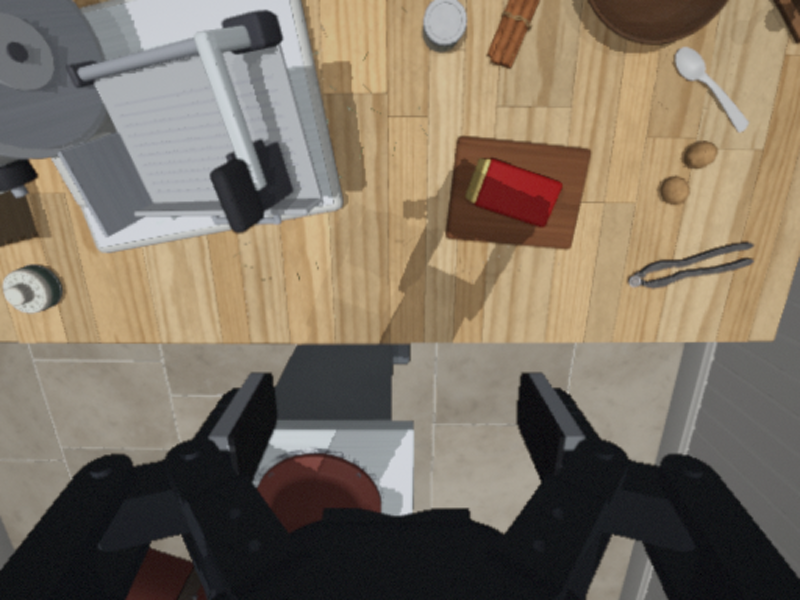

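This view shows everything I need:
- **Slicer:** upper left. The gauge plate is near (90,180), the fence runs from (135,213) to (330,205), the rod from (80,72) to (280,30), and the pusher grip is at (237,195).
- **Cheese:** at about (515,192) on its board, with the cut face to the left at (480,180).
- **Other objects:** tin (445,22), cinnamon (515,30), timer (30,290) and walnuts (675,190) and (700,155).

Next I'll take two closer views of the slicer.

Request:
move_arm:
  rows:
    - [0.5,-2,-0.3,0,0,0,1]
    - [0.5,-2,-0.3,0,0,0,1]
    - [0.5,-2,0,0,0,0,1]
    - [0.5,-2,0,0,0,0,1]
    - [0.5,-2,0,0,0,0,1]
    - [0,0,0,0,0,0,1]
    - [0,0,0,0,0,0,1]
    - [0,0,0,0,0,0,1]

```text
time: 2.97
tool_pos: [0.5126, -0.0326, 0.4045]
tool_rot: [0.0, 1.0, -0.0, -0.0]
contact_force: [-0.5, -0.2, -0.8]
gripper_width: 0.996
grasp_force: 0.0
```

```bash
python3 -c "
from h import *
import pickle
print(manip.state()['tool_pos']);pickle.dump(grab('wrist'),open('A.pkl','wb'))"
```

```text
[ 0.51264071 -0.03263497  0.40454883]
```

Request:
move_arm:
  rows:
    - [0,-3,0,0,0,0,1]
    - [0,-3,0,0,0,0,1]
    - [0,-3,0,0,0,0,1]
    - [0,-3,0,0,0,0,1]
    - [0,-3,0,0,0,0,1]
    - [0,0,0,0,0,0,1]
    - [0,0,0,0,0,0,1]
    - [0,0,0,0,0,0,1]

```text
time: 3.68
tool_pos: [0.5129, 0.1173, 0.4046]
tool_rot: [0.0, 1.0, -0.0, -0.0]
contact_force: [-0.4, -0.6, -0.4]
gripper_width: 1.002
grasp_force: 0.0
```

```bash
python3 -c "
from h import *
import pickle
print(manip.state()['tool_pos']);B=grab('wrist');pickle.dump(B,open('B.pkl','wb'))
A=pickle.load(open('A.pkl','rb'))
# two full-width halves, x rows 0..250
a=cv2.resize(A['img'][0:200,0:266],(800,600),interpolation=cv2.INTER_CUBIC)
b=cv2.resize(B['img'][0:200,100:366],(800,600),interpolation=cv2.INTER_CUBIC)
cv2.imwrite('pics/A.png',a);cv2.imwrite('pics/B.png',b)"
```

```text
[0.51287806 0.11731825 0.40457914]
```

View pics/A.png

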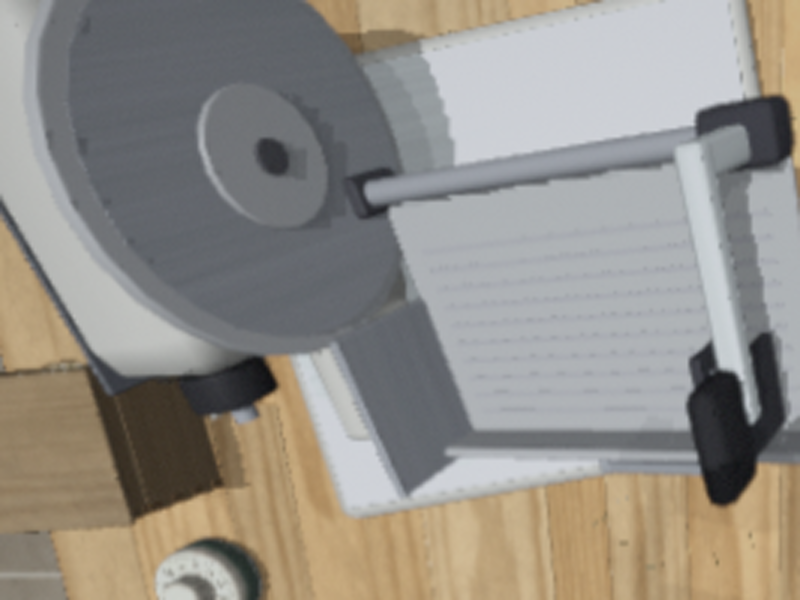

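View pics/B.png

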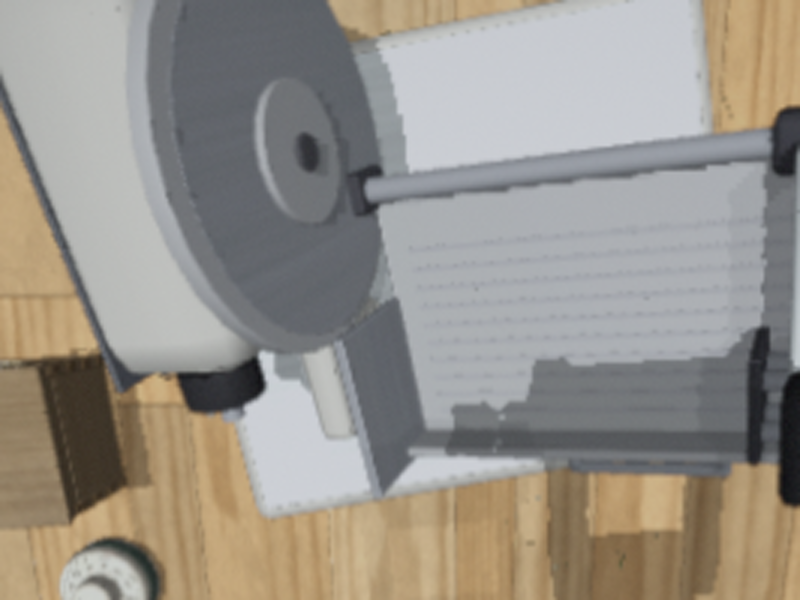

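Picture A shows:
- Gauge plate quad: (335,345), (420,300), (470,430), (405,495).
- Fence end: (447,450). Grip: (720,435). Near-left base corner: (350,515).

Picture B shows the same plate quad at (340,340), (398,298), (425,428), (380,495). I'll triangulate these and fit the feed frame.

```bash
python3 - <<'E'
from h import *
import pickle
A=pickle.load(open('A.pkl','rb'));B=pickle.load(open('B.pkl','rb'));W=pickle.load(open('F1.pkl','rb'))["wrist"]
pa=lambda u,v:(u/3.0075,v/3); pb=lambda u,v:(u/3.0075+100,v/3); pw=lambda u,v:(u*.64,v*.64)
pts={"pt_near":((405,495),(380,495),(-10,0,65)),"pt_far":((335,345),(340,340),(78,0,65)),"pb_far":((420,300),(398,298),(78,0,0)),
"orig":((470,430),(425,428),(0,0,0)),"fence_end":((447,450),(410,450),(0,0,24))}
X=[];M=[]
for n,(a,b,m) in pts.items():
    p,e=tri(A,pa(*a),B,pb(*b)); print(n,p.round(4),"gap",round(e,4)); X.append(p);M.append(np.array(m)/1000)
print("rod low",tri(A,pa(372,193),B,pb(370,190))[0].round(4))
print("grip pt W-A",tri(A,pa(718,395),W,pw(237,175))[0].round(3))
b1=onz(A,*pa(350,515),.032);b1b=onz(B,*pb(265,515),.032);b2=onz(W,*pw(341,205),.032);b1w=onz(W,*pw(102,250),.032)
print("base corners",b1,b1b,b1w,b2); v=b1-b2; yaw=np.degrees(np.arctan2(-v[0],v[1])); print("len",np.linalg.norm(v),"yaw",yaw)
X=np.array(X);M=np.array(M); R,rs=Ro.align_vectors(X-X.mean(0),M-M.mean(0)); t=X.mean(0)-R.apply(M.mean(0))
print("fit R\n",R.as_matrix().round(3),"t",t.round(4)); print("res mm",((R.apply(M)+t-X)*1000).round(1))
Z=Ro.from_euler('z',yaw,degrees=True)
for c in("xy","yx","XY","YX"):
    Q=Z*Ro.from_euler(c,[-24,-14] if c[0].lower()=="x" else [-14,-24],degrees=True); print(c,"\n",Q.as_matrix().round(3),"diff deg",np.degrees((R.inv()*Q).magnitude()).round(1), "t",(X.mean(0)-Q.apply(M.mean(0))).round(4),((Q.apply(M-M.mean(0))+X.mean(0)-X)*1000).round(1).tolist())
# cheese
img=W["img"]; hsv=cv2.cvtColor(img,cv2.COLOR_BGR2HSV)
m=(((hsv[...,0]<6)|(hsv[...,0]>174))&(hsv[...,1]>200)&(hsv[...,2]>90)).astype(np.uint8)
m[:, :270]=0;m[170:]=0
cs=max(cv2.findContours(m,cv2.RETR_EXTERNAL,cv2.CHAIN_APPROX_NONE)[0],key=cv2.contourArea)
r=cv2.minAreaRect(cs); print("cheese rect",r, cv2.approxPolyDP(cs,3,True)[:,0].tolist())
cv2.imwrite("pics/ch.png",cv2.resize(img[70:170,270:403],(800,600),interpolation=cv2.INTER_CUBIC))
E
```

```text
pt_near [0.4871 0.1594 0.1381] gap 0.0002
pt_far [0.569  0.174  0.1593] gap 0.0015
pb_far [0.5883 0.1491 0.1101] gap 0.0002
orig [0.5149 0.1366 0.0911] gap 0.0009
fence_end [0.5061 0.1445 0.1096] gap 0.0003
rod low [0.6403 0.1606 0.126 ]
grip pt W-A [ 0.552 -0.017  0.236]
base corners [0.44639257 0.24758219 0.032     ] [0.4462271  0.24893258 0.032     ] [0.44801159 0.24605071 0.032     ] [ 0.50310392 -0.06698666  0.032     ]
len 0.3196400115734981 yaw 10.219666502494336
fit R
 [[ 0.952 -0.04  -0.304]
 [ 0.174  0.887  0.428]
 [ 0.252 -0.46   0.851]] t [0.5146 0.1345 0.088 ]
res mm [[-1.7  1.2  2.7]
 [ 0.1  1.8  3.7]
 [ 0.6 -1.1 -2.4]
 [-0.2 -2.2 -3. ]
 [ 1.3  0.3 -1.1]]
xy 
 [[ 0.955 -0.065 -0.29 ]
 [ 0.172  0.917  0.361]
 [ 0.242 -0.395  0.886]] diff deg 4.4 t [0.5141 0.1366 0.0873] [[-1.4, -1.0, 4.3], [0.7, -0.6, 4.4], [0.3, 0.9, -3.9], [-0.8, -0.0, -3.8], [1.1, 0.8, -1.0]]
yx 
 [[ 0.937 -0.162 -0.308]
 [ 0.269  0.899  0.345]
 [ 0.221 -0.407  0.886]] diff deg 7.7 t [0.5152 0.1342 0.0879] [[-1.3, -5.4, 5.2], [-0.8, 3.6, 3.4], [0.0, 6.1, -4.9], [0.3, -2.4, -3.2], [1.7, -1.9, -0.4]]
XY 
 [[ 0.937 -0.162 -0.308]
 [ 0.269  0.899  0.345]
 [ 0.221 -0.407  0.886]] diff deg 7.7 t [0.5152 0.1342 0.0879] [[-1.3, -5.4, 5.2], [-0.8, 3.6, 3.4], [0.0, 6.1, -4.9], [0.3, -2.4, -3.2], [1.7, -1.9, -0.4]]
YX 
 [[ 0.955 -0.065 -0.29 ]
 [ 0.172  0.917  0.361]
 [ 0.242 -0.395  0.886]] diff deg 4.4 t [0.5141 0.1366 0.0873] [[-1.4, -1.0, 4.3], [0.7, -0.6, 4.4], [0.3, 0.9, -3.9], [-0.8, -0.0, -3.8], [1.1, 0.8, -1.0]]
cheese rect ((332.38232421875, 123.0294189453125), (46.88528823852539, 29.799402236938477), 19.653823852539062) [[315, 102], [343, 114], [339, 128], [346, 131], [342, 127], [345, 123], [352, 131], [350, 136], [341, 134], [349, 135], [344, 140], [347, 144], [358, 117]]
```

View pics/ch.png

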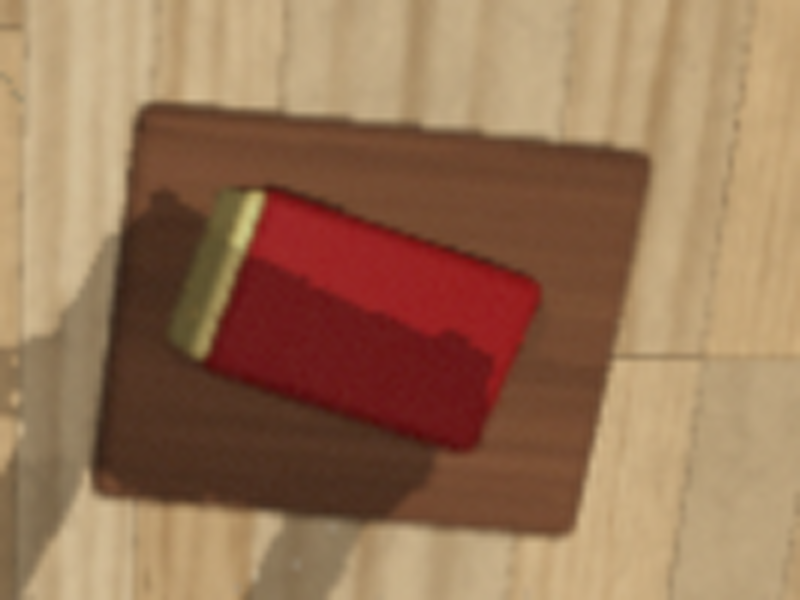

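The crop shows the cheese's top face corners at (265,190), (205,360), (475,450) and (540,285). The cut end is on the left, and a shadow crosses the block. I'll turn these into a pose and check the feed frame against the grip and the table edges.

```bash
cat >> h.py <<'E'
FR=(Ro.from_euler('z',10.2,degrees=True)*Ro.from_euler('YX',[-14,-24],degrees=True)).as_matrix(); FT=np.array([.5141,.1366,.0873])
def feed(x,y,z): return FT+FR@(np.array([x,y,z])/1000)
def infeed(p): return FR.T@(np.array(p)-FT)*1000
TOOLF=np.c_[FR[:,1],FR[:,0],-FR[:,2]]   # tool x down slope, y away from fence, z into table
E
python3 - <<'E'
from h import *
import pickle
A=pickle.load(open('A.pkl','rb'));B=pickle.load(open('B.pkl','rb'));W=pickle.load(open('F1.pkl','rb'))["wrist"]
for n,p in dict(grip_top_near=(9,-207,94),grip_top_far=(59,-207,94),grip_bot_near=(9,-207,62),rod0=(134,0,7),table_far_low=(128,0,0),fence_mid=(0,-109,24),platetop_near=(-10,0,65),platetop_far=(78,0,65),orig=(0,0,0)).items():
    a=proj(A,feed(*p));b=proj(B,feed(*p));print(n,"A",(a*[3.0075,3]).round(),"B",((b-[100,0])*[3.0075,3]).round())
c=[onz(W,270+u/6.015,70+v/6,.068) for u,v in[(265,190),(205,360),(475,450),(540,285)]]
C=np.mean(c,0); print(np.round(c,4).tolist(),"centre",C.round(4))
print("widths",np.linalg.norm(c[0]-c[1]),np.linalg.norm(c[2]-c[3]),"len",np.linalg.norm(c[0]-c[3]),np.linalg.norm(c[1]-c[2]))
d=(c[0]+c[1]-c[2]-c[3]);yaw=np.degrees(np.arctan2(d[1],d[0]));e=(c[0]-c[1]+c[3]-c[2]);print("heading",yaw,"side heading+90",np.degrees(np.arctan2(e[1],e[0]))+90)
b=[onz(W,270+u/6.015,70+v/6,.014) for u,v in[(135,100),(95,495),(575,535),(652,150)]]; print("board sides",[round(float(np.linalg.norm(b[i]-b[i-1])),4) for i in range(4)])
plan([C[0],C[1],.25],down(yaw)); print(manip.state()["joint_pos"].round(2))
E
```

```text
grip_top_near A [720. 513.] B [796. 513.]
grip_top_far A [692. 395.] B [802. 396.]
grip_bot_near A [750. 474.] B [800. 475.]
rod0 A [369. 194.] B [367. 191.]
table_far_low A [384. 203.] B [376. 200.]
fence_mid A [607. 450.] B [598. 450.]
platetop_near A [404. 500.] B [381. 499.]
platetop_far A [331. 343.] B [340. 341.]
orig A [472. 429.] B [425. 429.]
[[0.5583, -0.2403, 0.068], [0.5095, -0.2255, 0.068], [0.4825, -0.3093, 0.068], [0.5317, -0.3235, 0.068]] centre [ 0.5205 -0.2747  0.068 ]
widths 0.05098696480151236 0.0511511067243161 len 0.08740927852291719 0.08808343743380032
heading 72.19435797550827 side heading+90 73.56394536207034
board sides [0.1673, 0.1271, 0.1663, 0.1268]
at [0.5129 0.1171 0.4046] turn deg [ 2.000e-02  1.000e-02 -7.228e+01] then shift cm [-37.06  12.7   15.46]
[ 0.08 -0.22  1.56 -0.    1.81  1.66]
```

Request:
move_arm:
  rows:
    - [0,0,0,0,0,-6.6,1]
    - [0,0,0,0,0,-6.6,1]
    - [0,0,0,0,0,-6.6,1]
    - [0,0,0,0,0,-6.6,1]
    - [0,0,0,0,0,-6.6,1]
    - [0,0,0,0,0,-6.6,1]
    - [0,0,0,0,0,-6.6,1]
    - [0,0,0,0,0,-6.6,1]
    - [0,0,0,0,0,-6.6,1]
    - [0,0,0,0,0,-6.6,1]
    - [0,0,0,0,0,-6.6,1]
    - [-3.1,1.1,0,0,0,0,1]
    - [-3.1,1.1,0,0,0,0,1]
    - [-3.1,1.1,0,0,0,0,1]
    - [-3.1,1.1,0,0,0,0,1]
    - [-3.1,1.1,0,0,0,0,1]
    - [-3.1,1.1,0,0,0,0,1]
    - [-3.1,1.1,0,0,0,0,1]
    - [-3.1,1.1,0,0,0,0,1]
    - [-3.1,1.1,0,0,0,0,1]

```text
time: 5.4
tool_pos: [0.523, -0.1807, 0.4048]
tool_rot: [0.0, 0.807, 0.591, 0.0]
contact_force: [-0.2, 0.5, 0.6]
gripper_width: 0.998
grasp_force: 0.0
```

Request:
move_arm:
  rows:
    - [-3.1,0.9,0,0,0,0,1]
    - [-3.1,0.9,0,0,0,0,1]
    - [-2.7,0.9,0,0,0,0,1]
    - [0,0,3,0,0,0,1]
    - [0,0,3,0,0,0,1]
    - [0,0,3,0,0,0,1]
    - [0,0,3,0,0,0,1]
    - [0,0,3,0,0,0,1]
    - [0,0,0,0,0,0,1]
    - [0,0,0,0,0,0,1]
    - [0,0,0,0,0,0,1]

```text
time: 6.32
tool_pos: [0.5233, -0.2717, 0.2568]
tool_rot: [0.001, 0.806, 0.592, 0.0]
contact_force: [0.3, -0.7, 1.7]
gripper_width: 1.002
grasp_force: 0.0
```

```bash
python3 - <<'E'
from h import *
import pickle
s=manip.state(); print(s["time"],s["joint_pos"].round(2)); plan([.5205,-.2747,.058],down(73))
f=grab("wrist"); pickle.dump(f,open("C.pkl","wb"))
print("expected px of cheese top corners",[(proj(f,[x,y,.068])).round().tolist() for x,y in[(.5583,-.2403),(.5095,-.2255),(.4825,-.3093),(.5317,-.3235)]])
hsv=cv2.cvtColor(f["img"],cv2.COLOR_BGR2HSV)
m=(((hsv[...,0]<6)|(hsv[...,0]>174))&(hsv[...,1]>170)&(hsv[...,2]>60)).astype(np.uint8)
m=cv2.morphologyEx(m,cv2.MORPH_OPEN,np.ones((3,3)))
cs=max(cv2.findContours(m,cv2.RETR_EXTERNAL,cv2.CHAIN_APPROX_NONE)[0],key=cv2.contourArea)
print(cv2.contourArea(cs),cv2.approxPolyDP(cs,4,True)[:,0].tolist(),cv2.minAreaRect(cs))
cv2.imwrite("pics/C.png",cv2.resize(f["img"],(800,600)))
E
```

```text
6.3167 [-0.61 -0.06  1.65 -0.    1.55 -0.3 ]
at [ 0.5233 -0.2717  0.2568] turn deg [ 0.15  0.05 -0.45] then shift cm [-0.37 -0.18 19.88]
expected px of cheese top corners [[271.0, 128.0], [231.0, 128.0], [232.0, 193.0], [270.0, 192.0]]
2569.0 [[231, 128], [232, 191], [268, 193], [272, 129]] ((250.4613037109375, 160.54904174804688), (42.48672103881836, 64.20494079589844), 1.432096242904663)
```

View pics/C.png

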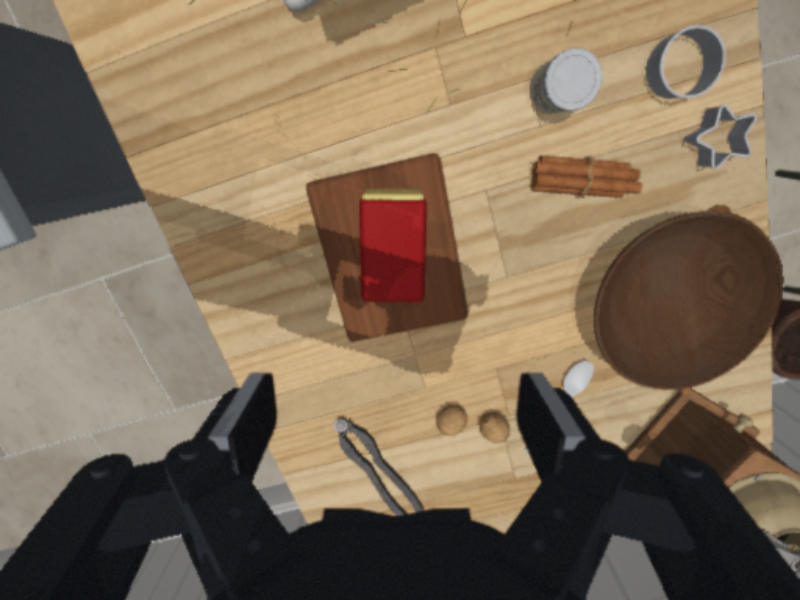

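The view shows the cheese centred and square to the jaws: top face (360,200) to (425,300), cut face at the top. The fingers clear the board and the bystanders. I'll descend and grip.

Request:
move_arm:
  rows:
    - [-0.4,-0.2,3,0,0,-0.4,1]
    - [0,0,3,0,0,0,1]
    - [0,0,3,0,0,0,1]
    - [0,0,3,0,0,0,1]
    - [0,0,3,0,0,0,1]
    - [0,0,2.5,0,0,0,1]
    - [0,0,1.5,0,0,0,1]
    - [0,0,0.9,0,0,0,1]
    - [0,0,0,0,0,0,1]
    - [0,0,0,0,0,0,1]
    - [0,0,0,0,0,0,0]
    - [0,0,0,0,0,0,-0.3]
    - [0,0,0,0,0,0,-1]
    - [0,0,0,0,0,0,-1]
    - [0,0,0,0,0,0,-1]
    - [0,0,0,0,0,0,-1]
    - [0,0,0,0,0,0,-1]
    - [0,0,0,0,0,0,-1]

```text
time: 7.87
tool_pos: [0.5199, -0.2737, 0.0555]
tool_rot: [-0.0, 0.804, 0.595, -0.0]
contact_force: [-0.1, -0.3, -0.3]
gripper_width: 0.002
grasp_force: 0.0
```

Request:
move_arm:
  rows:
    - [0,0,-0.5,0,0,0,-1]
    - [0,0,-1,0,0,0,-1]
    - [0,0,-2,0,0,0,-1]
    - [0,0,-3,0,0,0,-1]
    - [0,0,-3,0,0,0,-1]
    - [0,0,-3,0,0,0,-1]
    - [0,0,-3,0,0,0,-1]
    - [0,0,-3,0,0,0,-1]
    - [0,0,-3,0,0,0,-1]
    - [0,0,-3,0,0,0,-1]
    - [0,0,-3,0,0,0,-1]
    - [0,0,-3,0,0,0,-1]
    - [0,0,0,0,0,0,-1]
    - [0,0,0,0,0,0,-1]
    - [0,0,0,0,0,0,-1]

```text
time: 9.12
tool_pos: [0.5198, -0.2735, 0.3607]
tool_rot: [0.0, 0.804, 0.595, 0.0]
contact_force: [0.0, 0.4, -0.4]
gripper_width: 0.004
grasp_force: 0.0
```

```bash
python3 - <<'E'
from h import *
import pickle
s=manip.state(); print({k:np.round(v,3) for k,v in s.items()})
f=grab("wrist"); pickle.dump(f,open("D.pkl","wb"))
R=q2R(s["tool_rot"]).as_matrix(); p=s["tool_pos"]
hsv=cv2.cvtColor(f["img"],cv2.COLOR_BGR2HSV)
m=(((hsv[...,0]<6)|(hsv[...,0]>174))&(hsv[...,1]>170)&(hsv[...,2]>60)).astype(np.uint8)
m[:, :180]=0;m[:,330:]=0
m=cv2.morphologyEx(m,cv2.MORPH_OPEN,np.ones((3,3)))
cs=max(cv2.findContours(m,cv2.RETR_EXTERNAL,cv2.CHAIN_APPROX_NONE)[0],key=cv2.contourArea)
ap=cv2.approxPolyDP(cs,4,True)[:,0]
n=R[:,2]; q0=p-n*.010   # cheese top plane, 54-44 mm behind TCP
for a in ap:
    o,d=ray(f,*a); X=o+d*((q0-o)@n)/(d@n); print(a,(R.T@(X-p)*1000).round(1))
T=TOOLF
a=plan(feed(36,-70,200),T)
E
```

```text
{'time': np.float64(9.117), 'joint_pos': array([-0.611, -0.082,  1.503,  0.   ,  1.72 , -0.315]), 'joint_vel': array([-0.001,  0.019,  0.039,  0.001, -0.002,  0.001]), 'joint_efforts': array([ 4.6000e-02, -3.6402e+01, -3.9966e+01,  1.0000e-03,  2.0000e-03,
        0.0000e+00]), 'tool_pos': array([ 0.52 , -0.274,  0.361]), 'tool_rot': array([0.   , 0.804, 0.595, 0.   ]), 'contact_force': array([ 0.031,  0.436, -0.431]), 'ft_torque': array([ 0.044,  0.051, -0.039]), 'grasp_force': np.float64(0.0), 'gripper_width': np.float64(0.004)}
[238 119] [ 68.   -7.5 -10. ]
[238 169] [ 39.9  -8.  -10. ]
[267 171] [ 38.7   8.8 -10. ]
[270 120] [ 67.5  10.  -10. ]
at [ 0.5195 -0.2734  0.3594] turn deg [-19.25 -20.17 -23.71] then shift cm [ 41.35   3.54 -10.84]
```

The jaws closed on nothing, with an opening of 0.002 and no grip force. I need to see where the cheese is now.

```bash
python3 - <<'E'
from h import *
import pickle
f=pickle.load(open("D.pkl","rb")); s=manip.state(); p=s["tool_pos"];R=q2R(s["tool_rot"]).as_matrix()
for a in [(238,119),(238,169),(267,171),(270,120)]: print(a,onz(f,*a,.068).round(4))
for z in(-.08,0,.019): print("tcp z",z,proj(f,p+R[:,2]*z).round(),)
print("cam in tool",R.T@(ray(f,256,192)[0]-p))
g=grab("scene"); pickle.dump(g,open("D2.pkl","wb"))
o=np.zeros((600,800,3),np.uint8); o[:300,:400]=cv2.resize(f["img"],(400,300))
o[300:,:]=cv2.resize(g["img"][170:290,200:400],(800,480))[:300] 
o[:300,400:]=cv2.resize(f["img"][80:200,180:340],(400,300))
cv2.imwrite("pics/D.png",o)
E
```

```text
(238, 119) [ 0.509  -0.2254  0.068 ]
(238, 169) [ 0.4829 -0.3057  0.068 ]
(267, 171) [ 0.5298 -0.3238  0.068 ]
(270, 120) [ 0.5585 -0.2422  0.068 ]
tcp z -0.08 [251. 315.]
tcp z 0 [252. 223.]
tcp z 0.019 [252. 211.]
cam in tool [ 0.08058995  0.00100733 -0.16276131]
```

View pics/D.png

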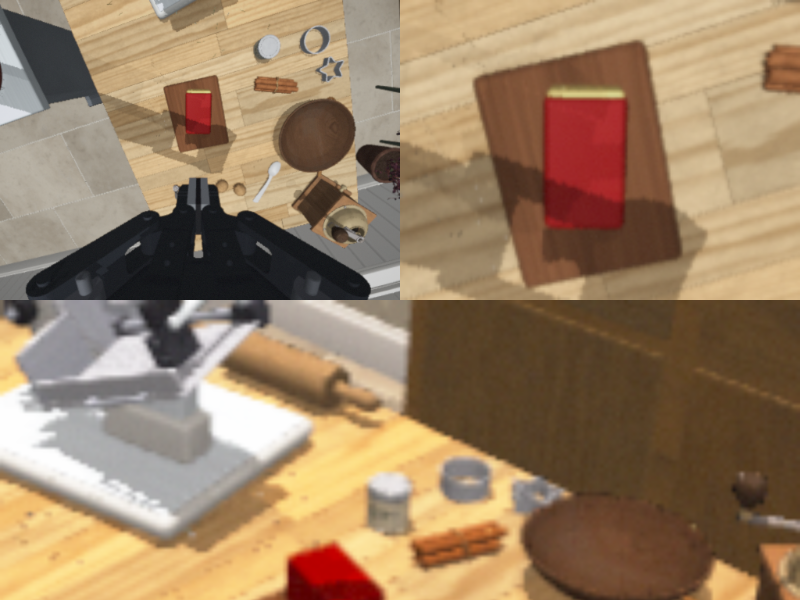

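The cheese has not moved: all its corners are within 3 mm of before, still on its board. The closed fingertips show at about (197,180) in the upper-left inset. I need to check the heights with the scene camera and by triangulating.

```bash
python3 - <<'E'
from h import *
import pickle
C=pickle.load(open("C.pkl","rb"));D=pickle.load(open("D.pkl","rb"));g=pickle.load(open("D2.pkl","rb"));W=pickle.load(open('F1.pkl','rb'))["wrist"]
s=manip.state(); p=s["tool_pos"];R=q2R(s["tool_rot"]).as_matrix()
c=[(231,128),(231.5,192),(269,193),(272,129)];d=[(238,119),(238,170),(268,171),(270,120)]
w=[(270+u/6.015,70+v/6) for u,v in[(205,360),(475,450),(540,285),(265,190)]]
for i in range(4): print("C-D",[x if np.isscalar(x) else x.round(4) for x in tri(C,c[i],D,d[i])],"W-C",tri(W,w[i],C,c[i])[0].round(4))
# scene: cheese top corners
im=g["img"].astype(int); sub=im[200:270,250:320]
hsv=cv2.cvtColor(g["img"],cv2.COLOR_BGR2HSV)
m=((hsv[...,1]>200)&((hsv[...,0]<6)|(hsv[...,0]>174))).astype(np.uint8); m[:215]=0; m[:, :255]=0;m[:,320:]=0; m[275:]=0
cs=max(cv2.findContours(m,cv2.RETR_EXTERNAL,cv2.CHAIN_APPROX_NONE)[0],key=cv2.contourArea)
print("scene red",cv2.boundingRect(cs),cv2.approxPolyDP(cs,2,True)[:,0].tolist())
for n,P in dict(cutnear=(.5095,-.2255),backnear=(.4825,-.3093),backfar=(.5317,-.3235),cutfar=(.5583,-.2403)).items(): print(n,proj(g,(*P,.068)).round(1),proj(g,(*P,.014)).round(1))
for z in(-.04,-.02,0,.019): 
    q=proj(g,p+R[:,2]*z); print("tip",z,q.round(1),g["img"][int(round(q[1])),int(round(q[0]))])
q=proj(g,p).astype(int); print("dark rows under tcp col", [(r,int(g["img"][r,q[0]-1:q[0]+2].mean())) for r in range(q[1]-30,q[1]+30,2)])
E
```

```text
C-D [array([ 0.5082, -0.2261,  0.057 ]), np.float64(9.910755055992356e-05)] W-C [ 0.5098 -0.2249  0.0711]
C-D [array([ 0.4824, -0.3069,  0.0694]), np.float64(0.00039106660874337935)] W-C [ 0.4934 -0.2878  0.1287]
C-D [array([ 0.5311, -0.3238,  0.0692]), np.float64(0.0009220659344662458)] W-C [ 0.5285 -0.3389  0.0279]
C-D [array([ 0.5588, -0.2425,  0.0647]), np.float64(0.00026660846764211947)] W-C [ 0.5586 -0.2434  0.0553]
scene red (272, 231, 24, 27) [[283, 231], [272, 235], [272, 245], [284, 257], [294, 254], [295, 247], [294, 242]]
cutnear [271.7 233. ] [271.3 244.9]
backnear [283.4 245.8] [282.8 258. ]
backfar [295.6 241.9] [294.8 254. ]
cutfar [283.5 229.6] [282.9 241.4]
tip -0.04 [287.2 153.2] [91 87 86]
tip -0.02 [286.9 158.9] [117 114 113]
tip 0 [286.6 164.5] [115 134 146]
tip 0.019 [286.3 169.8] [115 133 145]
dark rows under tcp col [(134, 34), (136, 35), (138, 34), (140, 33), (142, 30), (144, 31), (146, 33), (148, 33), (150, 43), (152, 55), (154, 57), (156, 57), (158, 63), (160, 103), (162, 131), (164, 132), (166, 130), (168, 131), (170, 132), (172, 216), (174, 217), (176, 176), (178, 170), (180, 166), (182, 160), (184, 168), (186, 185), (188, 102), (190, 115), (192, 156)]
```

Both cameras agree on the cheese. The closed fingertips really end about 18 mm behind the reported TCP, not 19 mm ahead, so the jaws closed above the cheese. I'll allow for that: opening first, then gripping at a reported z of about 0.020.

Request:
move_arm:
  rows:
    - [0.1,0.1,3,0,0,0,1]
    - [0,0,3,0,0,0,1]
    - [0,0,3,0,0,0,1]
    - [0,0,3,0,0,0,1]
    - [0,0,3,0,0,0,1]
    - [0,0,3,0,0,0,1]
    - [0,0,3,0,0,0,1]
    - [0,0,0,0,0,0,1]
    - [0,0,0,0,0,0,1]
    - [0,0,3,0,0,0,1]
    - [0,0,3,0,0,0,1]
    - [0,0,3,0,0,0,1]
    - [0,0,2,0,0,0,1]
    - [0,0,1,0,0,0,1]
    - [0,0,0.5,0,0,0,1]
    - [0,0,0.5,0,0,0,1]
    - [0,0,0,0,0,0,1]
    - [0,0,0,0,0,0,1]

```text
time: 10.72
tool_pos: [0.5224, -0.2738, 0.0224]
tool_rot: [0.001, 0.804, 0.595, 0.0]
contact_force: [-0.3, -0.2, 0.2]
gripper_width: 1.001
grasp_force: 0.0
```

Request:
move_arm:
  rows:
    - [0,0,0.3,0,0,0,1]
    - [0,0,0,0,0,0,0.6]
    - [0,0,0,0,0,0,0.4]
    - [0,0,0,0,0,0,-1]
    - [0,0,0,0,0,0,-1]
    - [0,0,0,0,0,0,-1]
    - [0,0,0,0,0,0,-1]
    - [0,0,0,0,0,0,-1]

```text
time: 11.38
tool_pos: [0.5216, -0.2733, 0.0182]
tool_rot: [0.0, 0.804, 0.595, 0.0]
contact_force: [-0.6, -0.3, 4.0]
gripper_width: 0.644
grasp_force: 66.4
```

Gripped: the opening is about 55 mm and the force 66 N. Lifting.

Request:
move_arm:
  rows:
    - [0,0,-0.5,0,0,0,-1]
    - [0,0,-1,0,0,0,-1]
    - [0,0,-2,0,0,0,-1]
    - [0,0,-3,0,0,0,-1]
    - [0,0,-3,0,0,0,-1]
    - [0,0,-3,0,0,0,-1]
    - [0,0,-3,0,0,0,-1]
    - [0,0,-3,0,0,0,-1]
    - [0,0,-3,0,0,0,-1]
    - [0,0,-3,0,0,0,-1]
    - [0,0,-3,0,0,0,-1]
    - [0,0,-3,0,0,0,-1]
    - [0,0,-3,0,0,0,-1]
    - [0,0,0,0,0,0,-1]
    - [0,0,0,0,0,0,-1]
    - [0,0,0,0,0,0,-1]

```text
time: 12.72
tool_pos: [0.5206, -0.2726, 0.3505]
tool_rot: [-0.001, 0.804, 0.595, -0.0]
contact_force: [0.1, -0.3, -4.1]
gripper_width: 0.648
grasp_force: 66.0
```

```bash
python3 - <<'E'
from h import *
import pickle
s=manip.state(); print(s["time"],s["contact_force"].round(1),s["gripper_width"],s["joint_pos"].round(2))
f=grab("wrist"); pickle.dump(f,open("E.pkl","wb"))
R=q2R(s["tool_rot"]).as_matrix(); p=s["tool_pos"]; n=R[:,2]
hsv=cv2.cvtColor(f["img"],cv2.COLOR_BGR2HSV)
m=(((hsv[...,0]<6)|(hsv[...,0]>174))&(hsv[...,1]>170)&(hsv[...,2]>50)).astype(np.uint8)
m[:, :180]=0;m[:,330:]=0
m=cv2.morphologyEx(m,cv2.MORPH_OPEN,np.ones((3,3)))
cs=max(cv2.findContours(m,cv2.RETR_EXTERNAL,cv2.CHAIN_APPROX_NONE)[0],key=cv2.contourArea)
y=((hsv[...,0]>18)&(hsv[...,0]<40)&(hsv[...,1]>70)).astype(np.uint8)
def tl(u,v,back):
    o,d=ray(f,u,v); q=p-n*back; X=o+d*((q-o)@n)/(d@n); return (R.T@(X-p)*1000).round(1)
for a in cv2.approxPolyDP(cs,4,True)[:,0]: print(a,tl(*a,.050))
top=cs[:,0][:,1].min(); print("yellow-ish cols/rows above red:",[(r,hsv[r,252].tolist()) for r in range(top-16,top+4,2)])
plan(feed(36,-75,220),TOOLF)
E
```

```text
12.7167 [ 0.1 -0.3 -4.1] 0.6479090296219739 [-0.61 -0.08  1.52  0.    1.71 -0.31]
[196 184] [ 43.9 -23.9 -50. ]
[204 328] [-36.9 -25.5 -50. ]
[302 325] [-34.8  26.7 -50. ]
[312 186] [ 43.   26.4 -50. ]
yellow-ish cols/rows above red: [(168, [23, 115, 148]), (170, [23, 118, 149]), (172, [23, 117, 151]), (174, [23, 112, 175]), (176, [23, 105, 219]), (178, [24, 100, 235]), (180, [24, 92, 242]), (182, [26, 92, 224]), (184, [14, 142, 160]), (186, [0, 211, 150])]
at [ 0.5203 -0.2724  0.3494] turn deg [-19.4  -20.26 -23.69] then shift cm [ 40.37   3.69 -13.72]
```

Request:
move_arm:
  rows:
    - [0,0,0,-3.25,-3.38,-3.95,-1]
    - [0,0,0,-3.25,-3.38,-3.95,-1]
    - [0,0,0,-3.25,-3.38,-3.95,-1]
    - [0,0,0,-3.25,-3.38,-3.95,-1]
    - [0,0,0,-3.25,-3.38,-3.95,-1]
    - [0,0,0,-3.15,-3.36,-3.95,-1]
    - [0,0,-2.3,0,0,0,-1]
    - [0,0,-2.3,0,0,0,-1]
    - [0,0,-2.3,0,0,0,-1]
    - [0,0,-2.3,0,0,0,-1]
    - [0,0,-2.3,0,0,0,-1]
    - [0,0,-2.2,0,0,0,-1]
    - [2.5,0.2,0,0,0,0,-1]
    - [2.5,0.2,0,0,0,0,-1]
    - [2.5,0.2,0,0,0,0,-1]
    - [2.5,0.2,0,0,0,0,-1]
    - [2.5,0.2,0,0,0,0,-1]
    - [2.5,0.2,0,0,0,0,-1]
    - [2.5,0.2,0,0,0,0,-1]
    - [2.5,0.2,0,0,0,0,-1]

```text
time: 14.43
tool_pos: [0.4826, -0.0359, 0.3938]
tool_rot: [0.235, 0.642, 0.729, -0.042]
contact_force: [0.3, 0.0, -4.2]
gripper_width: 0.649
grasp_force: 66.1
```

Request:
move_arm:
  rows:
    - [2.5,0.2,0,0,0,0,-1]
    - [2.5,0.2,0,0,0,0,-1]
    - [2.5,0.2,0,0,0,0,-1]
    - [2.5,0.2,0,0,0,0,-1]
    - [2.5,0.2,0,0,0,0,-1]
    - [2.5,0.2,0,0,0,0,-1]
    - [2.5,0.2,0,0,0,0,-1]
    - [2.5,0.2,0,0,0,0,-1]
    - [0,0,0,0,0,0,-1]
    - [0,0,0,0,0,0,-1]
    - [0,0,0,0,0,0,-1]
    - [0,0,0,0,0,0,-1]

```text
time: 15.43
tool_pos: [0.4861, 0.1477, 0.322]
tool_rot: [0.237, 0.642, 0.728, -0.041]
contact_force: [0.2, 0.2, -3.9]
gripper_width: 0.646
grasp_force: 65.9
```

```bash
cat > st.py <<'E'
from h import *
import sys
s=manip.state(); print(round(float(s["time"]),2),"feed",infeed(s["tool_pos"]).round(1),"F feed",(FR.T@s["contact_force"]).round(1),"w",round(float(s["gripper_width"]),3),"j",s["joint_pos"].round(2))
plan(feed(*map(float,sys.argv[1:4])),TOOLF)
E
python3 st.py 33 -62 8
```

```text
15.43 feed [ 31.9 -80.7 220.2] F feed [-0.7  1.7 -3.5] w 0.646 j [ 0.41 -0.35  1.85 -0.47  1.51  0.29]
at [0.4861 0.1477 0.322 ] turn deg [ 0.13  0.24 -0.07] then shift cm [ 1.87  0.11 21.22]
```

Request:
move_arm:
  rows:
    - [1,0.1,0,0,0,0,-1]
    - [0.9,0,0,0,0,0,-1]
    - [0,0,2.5,0,0,0,-1]
    - [0,0,2.5,0,0,0,-1]
    - [0,0,2.5,0,0,0,-1]
    - [0,0,2.5,0,0,0,-1]
    - [0,0,2.5,0,0,0,-1]
    - [0,0,2.5,0,0,0,-1]
    - [0,0,2.5,0,0,0,-1]
    - [0,0,1,0,0,0,-1]
    - [0,0,0.7,0,0,0,-1]
    - [0,0,0.3,0,0,0,-1]
    - [0,0,0,0,0,0,-1]
    - [0,0,0,0,0,0,-1]

```text
time: 16.6
tool_pos: [0.5439, 0.0957, 0.1443]
tool_rot: [0.238, 0.642, 0.728, -0.04]
contact_force: [0.1, -0.9, -3.3]
gripper_width: 0.645
grasp_force: 65.7
```

```bash
python3 st.py 33 -62 8; python3 - <<'E'
from h import *
import pickle
f=grab("wrist"); o=f["img"]; pickle.dump(f,open("G.pkl","wb"))
g=grab("scene"); pickle.dump(g,open("G2.pkl","wb"))
out=np.zeros((600,800,3),np.uint8); out[:,:]=cv2.resize(o,(800,600),interpolation=cv2.INTER_CUBIC)
cv2.imwrite("pics/G.png",out)
# plate top edge / orig predicted
for q in[(-10,0,65),(78,0,65),(78,0,0),(0,0,0),(0,0,24),(0,-109,24)]: print(q,(proj(f,feed(*q))*1.5625).round())
E
```

```text
16.6 feed [ 35.2 -61.9  27.1] F feed [-0.8  0.5 -3.2] w 0.645 j [ 0.27 -0.17  2.   -0.49  1.15  0.31]
at [0.5439 0.0957 0.1443] turn deg [ 0.33  0.19 -0.07] then shift cm [-0.01 -0.22  1.91]
(-10, 0, 65) [239. 217.]
(78, 0, 65) [544. 216.]
(78, 0, 0) [494. 193.]
(0, 0, 0) [314. 193.]
(0, 0, 24) [303. 200.]
(0, -109, 24) [320. 438.]
```

View pics/G.png

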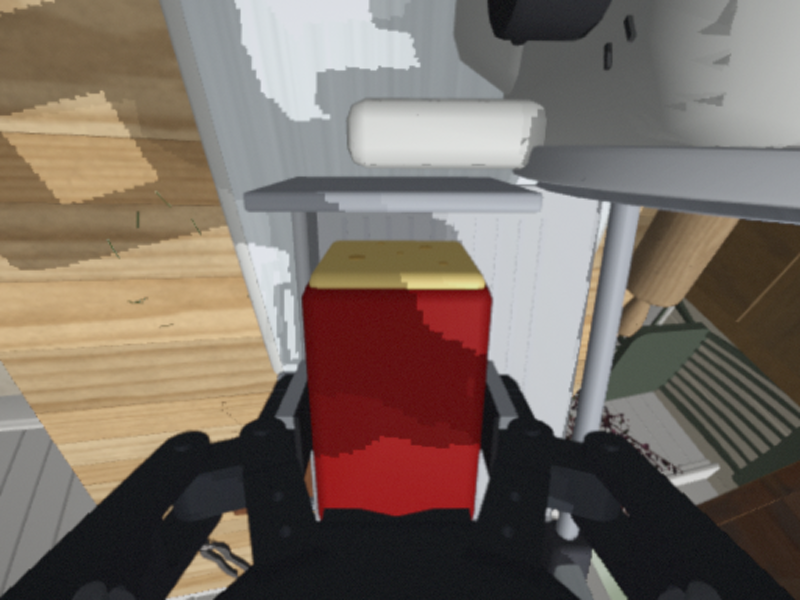

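The view shows the cheese level over the table, between the fence (about x 305) and the rod (about 610). The cut face (310 to 485, rows 240 to 290) squarely faces the gauge plate's top edge at row 210, which matches the prediction to about 2 mm. Lowering slowly to touch.

Request:
move_arm:
  rows:
    - [0,-0.1,0.7,0,0,0,-1]
    - [0,-0.1,0.7,0,0,0,-1]
    - [0,0,0.4,0,0,0,-1]
    - [0,0,0.2,0,0,0,-1]
    - [0,0,0,0,0,0,-1]
    - [0,0,0,0,0,0,-1]
    - [0,0,0,0,0,0,-1]

```text
time: 17.28
tool_pos: [0.5473, 0.0874, 0.1247]
tool_rot: [0.237, 0.642, 0.728, -0.041]
contact_force: [-0.7, 0.7, -3.8]
gripper_width: 0.644
grasp_force: 65.9
```

```bash
python3 st.py 33 -62 4
```

```text
17.28 feed [ 32.3 -62.    5.8] F feed [-1.5  2.1 -2.9] w 0.644 j [ 0.25 -0.14  2.01 -0.5   1.11  0.32]
at [0.5473 0.0874 0.1247] turn deg [ 0.2   0.21 -0.04] then shift cm [-0.    0.07  0.18]
```

Request:
move_arm:
  rows:
    - [0,0,0.1,0,0,0,-1]
    - [0,0,0,0,0,0,-1]
    - [0,0,0.1,0,0,0,-1]
    - [0,0,0,0,0,0,-1]
    - [0,0,0,0,0,0,-1]

```text
time: 17.7
tool_pos: [0.5477, 0.0867, 0.1228]
tool_rot: [0.237, 0.642, 0.728, -0.041]
contact_force: [0.2, 0.3, -2.8]
gripper_width: 0.643
grasp_force: 65.9
```

Request:
move_arm:
  rows:
    - [0,0,0.1,0,0,0,-1]
    - [0,0,0,0,0,0,-1]
    - [0,0,0,0,0,0,-1]

```text
time: 17.95
tool_pos: [0.5481, 0.0864, 0.1222]
tool_rot: [0.237, 0.642, 0.728, -0.041]
contact_force: [-0.3, -0.1, -1.6]
gripper_width: 0.641
grasp_force: 66.1
```

```bash
python3 st.py 33 -62 2
```

```text
17.95 feed [ 32.3 -62.    3. ] F feed [-0.7  0.5 -1.4] w 0.641 j [ 0.25 -0.14  2.01 -0.5   1.1   0.32]
at [0.5481 0.0864 0.1222] turn deg [ 0.21  0.21 -0.05] then shift cm [-0.    0.07  0.1 ]
```

Request:
move_arm:
  rows:
    - [0,0,0.1,0,0,0,-1]
    - [0,0,0,0,0,0,-1]
    - [0,0,0,0,0,0,-1]

```text
time: 18.2
tool_pos: [0.5483, 0.0864, 0.1222]
tool_rot: [0.237, 0.642, 0.728, -0.041]
contact_force: [-5.6, 2.7, 4.1]
gripper_width: 0.647
grasp_force: 66.9
```

Firm contact with the table. Releasing gently.

Request:
move_arm:
  rows:
    - [0,0,-0.05,0,0,0,0.3]
    - [0,0,0,0,0,0,0.33]
    - [0,0,0,0,0,0,0.36]
    - [0,0,0,0,0,0,0.4]
    - [0,0,0,0,0,0,0.5]
    - [0,0,0,0,0,0,0.6]
    - [0,0,0,0,0,0,0.8]
    - [0,0,0,0,0,0,1]
    - [0,0,0,0,0,0,1]
    - [0,0,0,0,0,0,1]
    - [0,0,0,0,0,0,1]

```text
time: 19.12
tool_pos: [0.5482, 0.0861, 0.1215]
tool_rot: [0.237, 0.642, 0.728, -0.041]
contact_force: [0.3, -0.2, 0.4]
gripper_width: 0.997
grasp_force: 0.0
```

```bash
cat > look.py <<'E'
from h import *
import pickle,sys
f=grab("wrist"); pickle.dump(f,open(sys.argv[1]+".pkl","wb"))
hsv=cv2.cvtColor(f["img"],cv2.COLOR_BGR2HSV)
m=(((hsv[...,0]<6)|(hsv[...,0]>174))&(hsv[...,1]>170)&(hsv[...,2]>50)).astype(np.uint8)
y=((hsv[...,0]>=18)&(hsv[...,0]<40)&(hsv[...,1]>70)&(hsv[...,2]>90)).astype(np.uint8)
x0,y0,w,h=[int(v) for v in sys.argv[2:6]] if len(sys.argv)>5 else (150,80,230,290)
def onf(u,v,z):
    o,d=ray(f,u,v); n=FR[:,2]; q=feed(0,0,z); return infeed(o+d*((q-o)@n)/(d@n)).round(1)
for nm,k in(("red",m),("yel",y)):
    k2=np.zeros_like(k);k2[y0:y0+h,x0:x0+w]=k[y0:y0+h,x0:x0+w]; k2=cv2.morphologyEx(k2,cv2.MORPH_OPEN,np.ones((3,3)))
    cs=cv2.findContours(k2,cv2.RETR_EXTERNAL,cv2.CHAIN_APPROX_NONE)[0]
    if not cs: print(nm,"none"); continue
    c=max(cs,key=cv2.contourArea)
    for a in cv2.approxPolyDP(c,3,True)[:,0]: print(nm,a,"z54",onf(*a,54),"z0",onf(*a,0))
for q in[(0,0,54),(56,0,54),(56,-97,54),(0,-97,54)]: print("ideal",q,proj(f,feed(*q)).round())
E
python3 look.py H; python3 st.py 33 -62 100
```

```text
red [184 150] z54 [ 4.  -2.5 54. ] z0 [ -9.8 -13.3   0. ]
red [182 167] z54 [ 2.6 -9.6 54. ] z0 [-11.9 -23.9  -0. ]
red [196 313] z54 [  2.9 -86.1  54. ] z0 [ -11.5 -138.4    0. ]
red [293 314] z54 [ 52.2 -86.9  54. ] z0 [  62.3 -139.5    0. ]
red [304 210] z54 [ 54.2 -29.1  54. ] z0 [ 65.3 -53.1   0. ]
red [305 152] z54 [53.1 -3.5 54. ] z0 [ 63.7 -14.6   0. ]
yel [186 145] z54 [ 5.  -0.5 54. ] z0 [ -8.4 -10.2   0. ]
yel [187 149] z54 [ 5.3 -2.1 54. ] z0 [ -7.9 -12.7   0. ]
yel [302 149] z54 [51.8 -2.2 54. ] z0 [ 61.7 -12.8   0. ]
ideal (0, 0, 54) [174. 144.]
ideal (56, 0, 54) [313. 144.]
ideal (56, -97, 54) [299. 329.]
ideal (0, -97, 54) [192. 329.]
19.17 feed [ 32.2 -61.9   2.2] F feed [-0.2  0.1  0.5] w 1.003 j [ 0.25 -0.14  2.01 -0.5   1.1   0.32]
at [0.5482 0.0862 0.1215] turn deg [ 0.2   0.21 -0.03] then shift cm [-0.01  0.08 -9.78]
```

Request:
move_arm:
  rows:
    - [0,0,-0.5,0,0,0,1]
    - [0,0,-1,0,0,0,1]
    - [0,0,-2.5,0,0,0,1]
    - [0,0,-3,0,0,0,1]
    - [0,0,-3,0,0,0,1]
    - [0,0,-3,0,0,0,1]
    - [0,0,0,0,0,0,1]
    - [0,0,0,0,0,0,1]
    - [0,0,0,0,0,0,1]

```text
time: 19.92
tool_pos: [0.5098, 0.1337, 0.2366]
tool_rot: [0.237, 0.642, 0.728, -0.041]
contact_force: [-0.4, -0.6, -0.6]
gripper_width: 1.001
grasp_force: 0.0
```

```bash
python3 look.py I; python3 st.py 34 -255 160; python3 - <<'E'
from h import *
import pickle
f=pickle.load(open("I.pkl","rb"))
# profile along feed y at x=28 and 50, through cut edge & plate top
for x in(15,28,45):
    print(x,[(y,f["img"][tuple(proj(f,feed(x,y,54)).round().astype(int)[::-1])].tolist()) for y in range(-8,10,2)])
for y in(-20,-80):
    print(y,[(x,f["img"][tuple(proj(f,feed(x,y,54)).round().astype(int)[::-1])].tolist()) for x in range(-8,8,2)])
E
```

```text
red [220 123] z54 [ 3.1 -4.3 54. ] z0 [-3.3 -9.7 -0. ]
red [223 211] z54 [  2.6 -87.1  54. ] z0 [  -3.8 -111.2    0. ]
red [274 212] z54 [ 51.6 -88.2  54. ] z0 [  56.3 -112.6    0. ]
red [278 124] z54 [53.2 -5.2 54. ] z0 [ 58.1 -10.8  -0. ]
yel [207 292] z54 [ -18.3 -182.5   54. ] z0 [ -29.5 -228.2    0. ]
yel [167 295] z54 [ -62.2 -186.8   54. ] z0 [ -83.3 -233.4   -0. ]
yel [163 310] z54 [ -69.  -207.5   54. ] z0 [ -91.7 -258.9    0. ]
yel [171 305] z54 [ -59.3 -200.4   54. ] z0 [ -79.7 -250.2    0. ]
yel [183 306] z54 [ -46.1 -201.7   54. ] z0 [ -63.6 -251.7    0. ]
yel [182 311] z54 [ -47.9 -208.8   54. ] z0 [ -65.7 -260.4    0. ]
yel [176 309] z54 [ -54.3 -206.    54. ] z0 [ -73.6 -257.     0. ]
yel [176 315] z54 [ -55.2 -214.5   54. ] z0 [ -74.7 -267.5   -0. ]
yel [170 312] z54 [ -61.5 -210.3   54. ] z0 [ -82.4 -262.3    0. ]
yel [169 320] z54 [ -63.9 -221.9   54. ] z0 [ -85.4 -276.5    0. ]
yel [176 327] z54 [ -57.  -232.2   54. ] z0 [ -76.9 -289.1    0. ]
yel [212 322] z54 [ -15.2 -224.5   54. ] z0 [ -25.7 -279.7    0. ]
yel [207 310] z54 [ -19.8 -207.2   54. ] z0 [ -31.4 -25
[... 966 characters left out ...]
, (-4, [12, 10, 95]), (-2, [122, 187, 204]), (0, [107, 155, 170]), (2, [176, 168, 163]), (4, [171, 163, 158]), (6, [141, 133, 129]), (8, [77, 72, 70])]
45 [(-8, [21, 18, 101]), (-6, [15, 16, 94]), (-4, [16, 14, 84]), (-2, [92, 147, 164]), (0, [97, 130, 143]), (2, [177, 169, 164]), (4, [169, 161, 157]), (6, [136, 129, 125]), (8, [79, 74, 71])]
-20 [(-8, [149, 147, 141]), (-6, [147, 144, 138]), (-4, [149, 146, 139]), (-2, [143, 139, 133]), (0, [117, 114, 113]), (2, [33, 32, 76]), (4, [15, 15, 95]), (6, [17, 18, 101])]
-80 [(-8, [146, 143, 138]), (-6, [147, 145, 139]), (-4, [140, 138, 134]), (-2, [138, 136, 132]), (0, [171, 166, 165]), (2, [28, 27, 114]), (4, [22, 21, 136]), (6, [30, 31, 150])]
```

The cheese slid down by itself. The cut face butts against the gauge plate along the whole edge (yellow meets steel at y about 0 to 1), and its side edges run parallel to the fence with the centre at x about 28. I'll give one light nudge toward the fence with closed fingertips to be sure.

Request:
move_arm:
  rows:
    - [0.2,1,0,0,0,0,-1]
    - [0.2,1.5,0,0,0,0,-1]
    - [0.2,1.5,0,0,0,0,-1]
    - [0.2,1.5,0,0,0,0,-1]
    - [0,1,0,0,0,0,-1]
    - [0,0,1.5,0,0,0,-1]
    - [0,0,2.5,0,0,0,-1]
    - [0,0,2.5,0,0,0,-1]
    - [0,0,2.5,0,0,0,-1]
    - [0,0,1.5,0,0,0,-1]
    - [0,0,1,0,0,0,-1]
    - [0,0,0,0,0,0,-1]
    - [0,0,0,0,0,0,-1]
    - [0,-0.5,0,0,0,0,-1]
    - [0,-0.3,0,0,0,0,-1]
    - [0,-0.3,0,0,0,0,-1]
    - [0,0,0,0,0,0,-1]
    - [0,0,0,0,0,0,-1]

```text
time: 21.47
tool_pos: [0.5947, 0.1086, 0.1454]
tool_rot: [0.238, 0.642, 0.728, -0.04]
contact_force: [-0.1, -0.4, 0.3]
gripper_width: 0.001
grasp_force: 0.0
```

```bash
python3 st.py 75 -50 12
```

```text
21.47 feed [ 86.2 -53.9  18.1] F feed [-0.1 -0.5  0.1] w 0.001 j [ 0.27 -0.04  1.88 -0.49  1.14  0.32]
at [0.5947 0.1086 0.1454] turn deg [ 0.26  0.2  -0.04] then shift cm [ 0.39 -1.12  0.61]
```

Request:
move_arm:
  rows:
    - [0,-0.3,0,0,0,0,-1]
    - [0,-0.3,0,0,0,0,-1]
    - [0,-0.2,0,0,0,0,-1]
    - [0,0,0,0,0,0,-1]
    - [0,0,0,0,0,0,-1]

```text
time: 21.88
tool_pos: [0.587, 0.1068, 0.1427]
tool_rot: [0.237, 0.642, 0.728, -0.041]
contact_force: [-0.6, 0.2, -0.5]
gripper_width: -0.006
grasp_force: 0.0
```

Request:
move_arm:
  rows:
    - [0,-0.2,0,0,0,0,-1]
    - [0,-0.2,0,0,0,0,-1]
    - [0,0,0,0,0,0,-1]
    - [0,0,0,0,0,0,-1]

```text
time: 22.22
tool_pos: [0.5832, 0.1062, 0.1418]
tool_rot: [0.237, 0.642, 0.728, -0.041]
contact_force: [-1.3, -1.0, -0.2]
gripper_width: 0.003
grasp_force: 0.0
```

Request:
move_arm:
  rows:
    - [0,-0.2,0,0,0,0,-1]
    - [0,-0.1,0,0,0,0,-1]
    - [0,0,0,0,0,0,-1]
    - [0,0,0,0,0,0,-1]

```text
time: 22.55
tool_pos: [0.5804, 0.1056, 0.1411]
tool_rot: [0.237, 0.642, 0.728, -0.041]
contact_force: [-0.1, 0.6, 0.8]
gripper_width: 0.001
grasp_force: 0.0
```

Request:
move_arm:
  rows:
    - [0,-0.15,0,0,0,0,-1]
    - [0,-0.1,0,0,0,0,-1]
    - [0,0,0,0,0,0,-1]

```text
time: 22.8
tool_pos: [0.5788, 0.1055, 0.1412]
tool_rot: [0.238, 0.642, 0.728, -0.04]
contact_force: [2.8, 0.8, 0.2]
gripper_width: 0.001
grasp_force: 1.5
```

```bash
python3 st.py 68 -50 12
```

```text
22.8 feed [ 69.5 -54.   17.8] F feed [ 2.8  0.5 -0.4] w 0.001 j [ 0.27 -0.07  1.92 -0.49  1.14  0.32]
at [0.5788 0.1055 0.1412] turn deg [ 0.33  0.19 -0.06] then shift cm [ 0.4  -0.15  0.58]
```

Request:
move_arm:
  rows:
    - [0,-0.1,0,0,0,0,-1]
    - [0,0,0,0,0,0,-1]
    - [0,0,0,0,0,0,-1]

```text
time: 23.05
tool_pos: [0.5784, 0.1056, 0.1416]
tool_rot: [0.238, 0.642, 0.728, -0.039]
contact_force: [4.3, 2.3, 1.9]
gripper_width: -0.002
grasp_force: 2.7
```

```bash
python3 st.py 68 -50 12
```

```text
23.05 feed [ 69.2 -54.   18.3] F feed [5.  1.  1.3] w -0.002 j [ 0.27 -0.07  1.92 -0.49  1.14  0.32]
at [0.5784 0.1056 0.1416] turn deg [ 0.4   0.17 -0.07] then shift cm [ 0.4  -0.12  0.63]
```

The force rises with no further motion, so the cheese is seated on the fence. I'll back off, lift and go round behind the pusher grip.

Request:
move_arm:
  rows:
    - [0,0.3,0,0,0,0,-1]
    - [0,0.7,0,0,0,0,-1]
    - [0,1,0,0,0,0,-1]
    - [0,0,-1.5,0,0,0,-1]
    - [0,0,-2.5,0,0,0,-1]
    - [0,0,-2.5,0,0,0,-1]
    - [0,0,-2.5,0,0,0,-1]
    - [0,0,-2.5,0,0,0,-1]
    - [0,0,-1.8,0,0,0,-1]
    - [-2.1,-0.6,0,0,0,0,-1]
    - [-2.2,-0.6,0,0,0,0,-1]
    - [-2.2,-0.6,0,0,0,0,-1]
    - [-2.2,-0.6,0,0,0,0,-1]
    - [-2.2,-0.6,0,0,0,0,-1]
    - [-2.2,-0.6,0,0,0,0,-1]
    - [-2.2,-0.6,0,0,0,0,-1]
    - [-2.2,-0.6,0,0,0,0,-1]
    - [-2,-0.6,0,0,0,0,-1]
    - [0,0,0,0,0,0,-1]
    - [0,0,0,0,0,0,-1]

```text
time: 24.72
tool_pos: [0.5182, -0.0316, 0.3275]
tool_rot: [0.237, 0.643, 0.727, -0.041]
contact_force: [0.2, -0.3, -0.4]
gripper_width: 0.0
grasp_force: 0.0
```

```bash
python3 st.py 34 -245 52; python3 look.py J 120 0 270 300 | grep -v yel
```

```text
24.72 feed [  33.1 -249.3  151. ] F feed [ 0.1 -0.1 -0.5] w 0.0 j [ 0.01 -0.45  1.91 -0.38  1.37 -0.1 ]
at [ 0.5182 -0.0316  0.3275] turn deg [ 0.16  0.22 -0.17] then shift cm [0.43 0.09 9.9 ]
red [217   0] z54 [  3.9 -94.1  54. ] z0 [ -2.2 -78.6   0. ]
red [223  14] z54 [   8.5 -104.5   54. ] z0 [  3.3 -91.1  -0. ]
red [271  14] z54 [  48.5 -104.6   54. ] z0 [ 51.7 -91.3  -0. ]
red [276   1] z54 [ 52.5 -95.   54. ] z0 [ 56.6 -79.7  -0. ]
ideal (0, 0, 54) [ 207. -141.]
ideal (56, 0, 54) [ 283. -142.]
ideal (56, -97, 54) [280.   4.]
ideal (0, -97, 54) [212.   4.]
```

Request:
move_arm:
  rows:
    - [0,0.1,1.5,0,0,0,-1]
    - [0,0,2,0,0,0,-1]
    - [0,0,2,0,0,0,-1]
    - [0,0,2,0,0,0,-1]
    - [0,0,1.5,0,0,0,-1]
    - [0,0,0.9,0,0,0,-1]
    - [0,0,0,0,0,0,-1]
    - [0,0,0,0,0,0,-1]

```text
time: 25.43
tool_pos: [0.548, -0.0661, 0.2392]
tool_rot: [0.237, 0.642, 0.728, -0.041]
contact_force: [-0.6, -1.4, 0.3]
gripper_width: -0.002
grasp_force: 0.0
```

Request:
move_arm:
  rows:
    - [0.5,0,0,0,0,0,-1]
    - [0.5,0,0,0,0,0,-1]
    - [0.3,0,0,0,0,0,-1]
    - [0.3,0,0,0,0,0,-1]
    - [0.3,0,0,0,0,0,-1]
    - [0.3,0,0,0,0,0,-1]
    - [0,0,0,0,0,0,-1]
    - [0,0,0,0,0,0,-1]

```text
time: 26.1
tool_pos: [0.5466, -0.0464, 0.231]
tool_rot: [0.237, 0.642, 0.728, -0.041]
contact_force: [-0.4, -0.1, -0.1]
gripper_width: -0.001
grasp_force: 0.0
```

```bash
python3 st.py 34 -230 52
```

```text
26.1 feed [  34.3 -226.5   51.9] F feed [-0.5  0.   0. ] w -0.001 j [-0.03 -0.34  1.99 -0.39  1.19 -0.06]
at [ 0.5466 -0.0464  0.231 ] turn deg [ 0.2   0.21 -0.02] then shift cm [-0.35 -0.03 -0.01]
```

Request:
move_arm:
  rows:
    - [0.2,0,0,0,0,0,-1]
    - [0.2,0,0,0,0,0,-1]
    - [0.2,0,0,0,0,0,-1]
    - [0.2,0,0,0,0,0,-1]
    - [0.2,0,0,0,0,0,-1]
    - [0,0,0,0,0,0,-1]

```text
time: 26.6
tool_pos: [0.5461, -0.0381, 0.2274]
tool_rot: [0.238, 0.642, 0.728, -0.041]
contact_force: [0.8, -4.4, 1.1]
gripper_width: 0.001
grasp_force: 2.1
```

```bash
python3 st.py 34 -230 52
```

```text
26.6 feed [  34.4 -217.5   51.9] F feed [ 0.3 -4.5 -0.8] w 0.001 j [-0.01 -0.34  2.   -0.4   1.19 -0.04]
at [ 0.5461 -0.0381  0.2274] turn deg [ 0.19  0.32 -0.03] then shift cm [-1.25 -0.04 -0.01]
```

Request:
move_arm:
  rows:
    - [0.4,0,0,0,0,0,-1]
    - [0.5,0,0,0,0,0,-1]
    - [0.5,0,0,0,0,0,-1]
    - [0.5,0,0,0,0,0,-1]
    - [0.5,0,0,0,0,0,-1]
    - [0.5,0,0,0,0,0,-1]
    - [0.5,0,0,0,0,0,-1]
    - [0.5,0,0,0,0,0,-1]
    - [0.5,0,0,0,0,0,-1]
    - [0.5,0,0,0,0,0,-1]
    - [0.5,0,0,0,0,0,-1]
    - [0.4,0,0,0,0,0,-1]
    - [0.3,0,0,0,0,0,-1]
    - [0.2,0,0,0,0,0,-1]
    - [0,0,0,0,0,0,-1]

```text
time: 27.85
tool_pos: [0.5422, 0.02, 0.2024]
tool_rot: [0.238, 0.642, 0.728, -0.041]
contact_force: [1.0, -3.6, 1.4]
gripper_width: 0.001
grasp_force: 2.0
```

```bash
python3 st.py 34 -140 52
```

```text
27.85 feed [  34.7 -154.2   51.8] F feed [ 0.7 -3.9 -0.4] w 0.001 j [ 0.12 -0.29  2.01 -0.44  1.19  0.11]
at [0.5422 0.02   0.2024] turn deg [ 0.22  0.27 -0.04] then shift cm [ 1.42 -0.07 -0.02]
```

Drag is about 4 N, so it is sliding freely. Going slower now.

Request:
move_arm:
  rows:
    - [0.2,0,0,0,0,0,-1]
    - [0.2,0,0,0,0,0,-1]
    - [0.2,0,0,0,0,0,-1]
    - [0.2,0,0,0,0,0,-1]
    - [0.2,0,0,0,0,0,-1]
    - [0,0,0,0,0,0,-1]

```text
time: 28.35
tool_pos: [0.5416, 0.0292, 0.1985]
tool_rot: [0.238, 0.642, 0.728, -0.041]
contact_force: [0.3, -3.6, 1.7]
gripper_width: 0.002
grasp_force: 2.0
```

Request:
move_arm:
  rows:
    - [0.15,0,0,0,0,0,-1]
    - [0.1,0,0,0,0,0,-1]
    - [0.1,0,0,0,0,0,-1]
    - [0,0,0,0,0,0,-1]

```text
time: 28.68
tool_pos: [0.5414, 0.0328, 0.1969]
tool_rot: [0.237, 0.642, 0.728, -0.04]
contact_force: [0.7, -3.3, 2.7]
gripper_width: 0.002
grasp_force: 2.0
```

```bash
python3 st.py 34 -140 52
```

```text
28.68 feed [  34.8 -140.2   51.8] F feed [ 0.7 -4.2  1. ] w 0.002 j [ 0.14 -0.28  2.01 -0.45  1.19  0.14]
at [0.5414 0.0328 0.1969] turn deg [ 0.24  0.2  -0.04] then shift cm [ 0.02 -0.08 -0.02]
```

Request:
move_arm:
  rows:
    - [0.1,0,0,0,0,0,-1]
    - [0.1,0,0,0,0,0,-1]
    - [0.1,0,0,0,0,0,-1]
    - [0,0,0,0,0,0,-1]

```text
time: 29.02
tool_pos: [0.5412, 0.0356, 0.1957]
tool_rot: [0.237, 0.642, 0.728, -0.04]
contact_force: [2.0, -3.6, 3.5]
gripper_width: 0.003
grasp_force: 2.0
```

Request:
move_arm:
  rows:
    - [0.1,0,0,0,0,0,-1]
    - [0.1,0,0,0,0,0,-1]
    - [0,0,0,0,0,0,-1]

```text
time: 29.27
tool_pos: [0.5411, 0.0375, 0.1949]
tool_rot: [0.237, 0.642, 0.728, -0.04]
contact_force: [1.1, -2.8, 4.1]
gripper_width: 0.004
grasp_force: 2.0
```

Request:
move_arm:
  rows:
    - [0.1,0,0,0,0,0,-1]
    - [0.1,0,0,0,0,0,-1]
    - [0,0,0,0,0,0,-1]

```text
time: 29.52
tool_pos: [0.5408, 0.0392, 0.1939]
tool_rot: [0.237, 0.642, 0.728, -0.041]
contact_force: [1.7, -2.6, 3.0]
gripper_width: 0.003
grasp_force: 2.0
```

Request:
move_arm:
  rows:
    - [0.1,0,0,0,0,0,-1]
    - [0.1,0,0,0,0,0,-1]
    - [0,0,0,0,0,0,-1]

```text
time: 29.77
tool_pos: [0.5407, 0.0405, 0.1934]
tool_rot: [0.238, 0.642, 0.728, -0.041]
contact_force: [1.3, -4.3, 5.1]
gripper_width: -0.001
grasp_force: 3.2
```

```bash
python3 st.py 34 -125 52
```

```text
29.77 feed [  34.6 -131.7   51.6] F feed [ 1.8 -6.   2.6] w -0.001 j [ 0.16 -0.27  2.   -0.45  1.19  0.16]
at [0.5407 0.0405 0.1934] turn deg [ 0.21  0.28 -0.03] then shift cm [ 0.67 -0.06 -0.04]
```

Request:
move_arm:
  rows:
    - [0.1,0,0,0,0,0,-1]
    - [0.1,0,0,0,0,0,-1]
    - [0,0,0,0,0,0,-1]

```text
time: 30.02
tool_pos: [0.5407, 0.0408, 0.1933]
tool_rot: [0.239, 0.642, 0.727, -0.042]
contact_force: [1.3, -9.7, 7.0]
gripper_width: 0.0
grasp_force: 5.8
```

```bash
python3 st.py 34 -125 52; python3 look.py K 120 0 270 200 | grep -v yel
```

```text
30.02 feed [  34.6 -131.3   51.7] F feed [  1.3 -11.8   2.3] w 0.0 j [ 0.16 -0.27  2.   -0.46  1.19  0.16]
at [0.5407 0.0408 0.1933] turn deg [ 0.18  0.49 -0.02] then shift cm [ 0.63 -0.06 -0.03]
red [192   1] z54 [ 3.8 -5.4 54. ] z0 [-6.7  9.8 -0. ]
red [200 162] z54 [  2.8 -89.   54. ] z0 [  -8.  -102.5   -0. ]
red [215 166] z54 [ 11.6 -91.5  54. ] z0 [   3.9 -105.8   -0. ]
red [285 164] z54 [ 53.6 -90.3  54. ] z0 [  60.1 -104.3   -0. ]
red [291   3] z54 [53.7 -6.4 54. ] z0 [60.4  8.4 -0. ]
ideal (0, 0, 54) [184. -11.]
ideal (56, 0, 54) [296. -11.]
ideal (56, -97, 54) [289. 175.]
ideal (0, -97, 54) [196. 175.]
```

The pusher now bears on the cheese: about 12 N at the grip, of which about 4 N is drag. I'll add a little more, then back away up the slope and lift clear.

Request:
move_arm:
  rows:
    - [0.07,0,0,0,0,0,-1]
    - [0,0,0,0,0,0,-1]
    - [0,0,0,0,0,0,-1]
    - [0,0,0,0,0,0,-1]

```text
time: 30.4
tool_pos: [0.5407, 0.0409, 0.1933]
tool_rot: [0.239, 0.642, 0.727, -0.043]
contact_force: [1.8, -10.6, 6.9]
gripper_width: -0.003
grasp_force: 6.7
```

Request:
move_arm:
  rows:
    - [-0.2,0,0,0,0,0,-1]
    - [-0.2,0,0,0,0,0,-1]
    - [-0.4,0,0,0,0,0,-1]
    - [-1,0,0,0,0,0,-1]
    - [-1,0,0,0,0,0,-1]
    - [0,0,-1.5,0,0,0,-1]
    - [0,0,-3,0,0,0,-1]
    - [0,0,-3,0,0,0,-1]
    - [0,0,-3,0,0,0,-1]
    - [0,0,-3,0,0,0,-1]
    - [0,0,-2,0,0,0,-1]
    - [0,0,0,0,0,0,-1]
    - [0,0,0,0,0,0,-1]
    - [0,0,0,0,0,0,-1]

```text
time: 31.57
tool_pos: [0.4964, 0.0736, 0.3386]
tool_rot: [0.236, 0.642, 0.728, -0.042]
contact_force: [-0.3, 0.5, -1.0]
gripper_width: -0.003
grasp_force: 0.0
```

```bash
python3 st.py 34 -125 200; python3 look.py L 120 0 270 220 | grep -v yel;python3 - <<'E'
from h import *
import pickle
f=pickle.load(open("L.pkl","rb"))
for x in(15,28,45):
    print(x,[(y,f["img"][tuple(proj(f,feed(x,y,54)).round().astype(int)[::-1])].tolist()) for y in range(-108,-84,3)])
E
```

```text
31.57 feed [  33.1 -155.8  205.1] F feed [-0.5  0.9 -0.6] w -0.003 j [ 0.25 -0.42  1.88 -0.44  1.48  0.12]
at [0.4964 0.0736 0.3386] turn deg [ 0.07  0.2  -0.01] then shift cm [3.08 0.09 0.51]
red [224  23] z54 [ 3.3 -5.8 54. ] z0 [-1.8  6.2 -0. ]
red [226 108] z54 [  2.9 -89.7  54. ] z0 [ -2.4 -92.3   0. ]
red [271 110] z54 [ 52.7 -91.9  54. ] z0 [ 56.1 -94.9  -0. ]
red [273  23] z54 [53.2 -5.9 54. ] z0 [56.6  6.1 -0. ]
ideal (0, 0, 54) [221.  17.]
ideal (56, 0, 54) [276.  17.]
ideal (56, -97, 54) [274. 115.]
ideal (0, -97, 54) [224. 115.]
15 [(-108, [71, 68, 67]), (-105, [150, 144, 141]), (-102, [139, 133, 130]), (-99, [103, 97, 96]), (-96, [60, 55, 55]), (-93, [27, 25, 70]), (-90, [20, 19, 104]), (-87, [19, 19, 110])]
28 [(-108, [32, 27, 29]), (-105, [152, 149, 145]), (-102, [142, 139, 134]), (-99, [114, 110, 107]), (-96, [92, 85, 83]), (-93, [32, 30, 96]), (-90, [29, 27, 155]), (-87, [39, 37, 165])]
45 [(-108, [119, 114, 110]), (-105, [123, 117, 112]), (-102, [125, 118, 114]), (-99, [108, 101, 99]), (-96, [92, 85, 83]), (-93, [31, 29, 104]), (-90, [36, 33, 161]), (-87, [40, 38, 167])]
```

The cheese is still in the corner with the pusher plate directly behind it, and the arm is clear and touching nothing. Handing in.

```bash
python3 -c "
from plant import manip
print(manip.job_done())"
```

```text
the job is handed in; nothing more can be done
None
```

I loaded the cheese and handed the job in; my final checks showed the cut face flush on the gauge plate, the long side along the fence and the pusher left pressing on the back, but no verdict was returned.

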